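Line up the last rear light and hold the UV lamp over the row

ROBOT

A 6-joint arm with a two-finger parallel gripper is mounted at the origin on the work surface. World frame = base frame: x ahead of the robot, y to its left, z up, the work surface at z = 0. Lengths are in m, angles in rad, forces in N, time in s.
With the tool pointing down it reaches from about 0.225 to 0.875 m from the base axis. Payload 3.4 kg.
Tool frame: the origin (TCP) lies between the finger pads; the fingertips stand 11 mm ahead of it and the grasp point (between the pads) lies 8 mm behind it (tips_ahead is the distance from the TCP to the fingertips, in m); z points along the fingers, x is the direction in which the jaws open and shut, and the axes are right-handed (so a half turn about z gives the same grasp; the last joint's range is limited). The gripper opens to 85 mm and grips with 20 to 120 N. Pads are 22 mm wide; open, the fingers measure 114 mm over their backs; the gripper's body (76 mm by 85 mm) begins 54 mm behind the grasp point. The pads swing forward as they close: fully open they stand 13 mm farther back than shut.
Start: joints at [-1.301, 0.276, 1.505, -0, 1.361, -0.121], TCP at [0.219, -0.532, 0.242] pointing down, gripper open.
Joint ranges: [-2.89, 2.89], [-0.75, 2.08], [0.22, 2.7], [-1.18, 4.32], [0.11, 2.71], [-2.7, 2.7]. Speed limits (rad/s): [2.57, 2.57, 3.14, 3.14, 3.14, 3.14].

INTERFACE

Orientations are given as a unit quaternion [w, x, y, z].
In Python, from rig import get_state, get_image, sign_off, masks_of, tips_ahead gives the robot as it stands.
- The arm moves only by the tool play_rows, never from a script. Its argument "series" is a list of rows, each an object of numbers: "fingers": the closure, from -1 (fully open) to 1 (shut); "dx", "dy", "dz": the shift along the world's x, y, z in mm; "turn": the turn about the world's z in rad. A call has 1 to 20 rows; each row shifts and turns the pose as measured when the row begins; what a row does not reach is not made up. A row lasts 1/12 s, in which the tool goes at most 41.7 mm and 7.16 degrees, less where a joint would pass 70% of its speed; a pose out of reach is approached as far as the arm can. A call with a gripper value outside its range is refused whole. The fingers move at their own pace and stop on an object; "squeeze" is the grip in N (left out, the last holds). Time passes only in rows, so rows that do not move let the fingers close. It gives the time, the measured TCP pose, the force and the opening at its end, in the units of the state.
- get_state(): the state, without advancing time (a new reading comes with each control period).
- get_image(name): name is "scene" or "top"; returns a dict with "pixels" (384x512x3 uint8, red, green, blue), "vfov" (degrees; the focal length in pixels is half the picture's height over the tangent of half this angle, whatever the lens; pixels are square), "cx", "cy" (the principal point, pixels), "rvec" (rotation vector, rad) and "tvec" (3), from world to camera coordinates, as OpenCV has them. Camera axes: x right, y down, z forward; pixel columns grow to the right and rows downward; lengths in m; the calibration is good to about 2 mm. A picture is of the moment at which its call begins. There is no depth.
- sign_off(): hands the job in, once; it reports no verdict.
Trained networks look in a picture, given as the dict that the camera call returned (one of the last four; its "shot" number tells which), for a name from the list of things; names that differ only in an ending like _2 or _b are one class to them, and where a whole thing is asked for, a point or a joint stands for the part that bears it (a point fixed in the world has none). Each returns a list of dicts, best first, with "p" (0 to 1); they miss things now and then, are a little off and sometimes report something else, mostly with a low value. They report only what shows in the picture. A call takes as long as a camera call.
- masks_of(picture, label): "region" (384x512 bool, what is visible of it) and "xy" ([column, row] in pixels, amid what is visible of it).
The state is a dict: "clock": time; "qpos": joint angles; "qd": joint speeds; "effort": joint torques, N m; "position": TCP position; "ee_rot": TCP orientation; "contact_force": force on the tool from outside, world axes, zero at the start; "moment": the same for the moment, N m; "width": finger opening in m.
Only numpy, scipy, OpenCV 4.12 (cv2) and the standard library are available. Lean on these libraries where they do the work, as an engineer would, in place of code of your own. Each camera call takes 0.05 s, during which the arm holds its last target. There are 200 camera calls.

TASK

Three bicycle rear lights have had their lenses bonded and are to be cured together: set the one still on the rubber mat down in the gap between the two on the shelf, lens up, in line with them and turned the same way, with a clear gap either side, and let go of it. Then take the UV lamp by its handle, lift it over the can rack without knocking the rack, and hold it still and level about 30 mm above the lenses, centred on the middle light and lengthwise along the row. Never let the lamp touch the lights or the shelf, leave everything else undisturbed, and finish while still holding the lamp there.

Things in the scene. Friction and masses are not known exactly. Their poses are not given: they have to be found in the camera images.
- shelf_top (a point): Bare sheet-metal bench riser (fixed), a low open-sided shelf whose flat top is 70 mm above the bench, 130 mm deep (its x) and 320 mm long (its y). This point is the centre of the top surface; z is up. It stands left or right of the can rack, turned by up to 0.2 rad.
- shelf: The same riser; origin at bench level under its centre, axes as shelf_top.
- light_loose_center (a point): Rear light lying lens up on the mat, loose, 80 g: black housing 42 mm (its x) by 56 mm (its y) by 24 mm high, plain upright sides; on it a red lens 34 by 48 mm, 8 mm thick; 32 mm high in all. The three lights are alike. This point: its centre, 16 mm above its underside; z up. Gripped across the 42 mm side, the fingers do not come between neighbours in the row.
- light_left_center (a point): A like light already on the shelf, at the +y end of the row as the shelf's y points; its y lies along the shelf's y. Point at its centre, 16 mm above the shelf. The two on the shelf stand 136 to 144 mm apart, centre to centre: a gap of 80 to 88 mm between them for the third (56 mm).
- light_right_center (a point): The other light already on the shelf, at the -y end of the row; point and axes as for the others.
- light_loose: The light on the mat; origin under the middle of its underside, axes as its centre point.
- light_left: The light on the shelf at the +y end; origin under its middle.
- light_right: The light on the shelf at the -y end; origin under its middle.
- lamp_handle (a point): UV lamp lying window down on the mat, 0.3 to 0.65 kg: ribbed metal body 220 mm long (its y), 58 wide (its x), 40 high, black end caps. Black bridge handle lengthwise on top: bar 24 mm wide, 66 to 88 mm above the underside, 92 mm long between its posts, open below to the body's top at 38 mm. This point: middle of the bar, 77 mm above the underside, over the centre of mass; z up.
- lamp_face (a point): The middle of the lamp's underside (its window), 77 mm below the handle point; axes as the handle point.
- lamp: The lamp; origin at the middle of its underside.
- mat: Grey rubber bench mat (fixed), 270 mm (x) by 250 mm (y), 3 mm thick, on the other side of the can rack from the shelf; origin at bench level under its centre.
- rack: Low open steel can rack (fixed) between shelf and mat, 300 mm (its x, pointing away from the robot) by 82 mm, walls 50 mm high, four bays; origin at bench level under its centre.
- can_a: Aerosol can in the rack, 59 mm across, 190 mm tall; origin under its middle. Which bay it stands in varies.
- can_b: Aerosol can in the rack, 59 mm across, 175 mm tall; origin under its middle.
- oil_bottle: White oil bottle in the rack, 56 mm across, 155 mm tall; origin under its middle.
- tub: Grey tub in the rack, 58 mm across, 105 mm tall; origin under its middle.
- glue_bottle: Small white glue bottle on the mat, 28 mm across, 75 mm tall; origin under its middle.
- wrench: Steel spanner lying on the bench beyond the far end of the rack, 170 mm long (its x).
- hub: Wheel hub standing on its flange on the bench, 58 mm across, 80 mm tall; origin under its middle.
- tape: Roll of black tape lying on the bench, 90 mm across, 22 mm high; origin under its middle.

How it is judged:
By the outcome, as a careful person would: the job done as asked, in the order asked, and still so for the second after the job is handed in, while the arm keeps its last pose, push and grip.
It also fails if it takes over 61 s, if anything falls off the work surface, if the arm or the gripper's body presses on something with over 40 N, if the wrist force passes 120 N, or if a joint passes its speed limit or range.

## Working session

There is one attempt and no reset: what is moved stays moved. The work goes in short steps, Python scripts to look and compute and a tool call to move; the robot and the scene stay as the last step left them, time stands still between calls to the robot, and variables do not carry over. Pictures are saved under pics/ and viewed, about 8 in all and at most 12, crops included, and the job is handed in when it is done.

Besides the shell and the picture viewer there is one more tool, called after "Request:" as name(argument=value, ...) on one line, values as JSON. play_rows: Moves the arm, as the interface text tells. Its arguments: {"type":"object","properties":{"series":{"type":"array"},"squeeze":{"type":"number"}},"required":["series"]}

```bash
mkdir -p pics; cat > h.py <<'E'
import numpy as np, cv2
from rig import *
def cam(p):
    f=p["pixels"].shape[0]/2/np.tan(np.radians(p["vfov"])/2)
    K=np.array([[f,0,p["cx"]],[0,f,p["cy"]],[0,0,1]]);R=cv2.Rodrigues(np.array(p["rvec"],float))[0]
    return K,R,np.array(p["tvec"],float).ravel()
def unproj(p,uv,z):
    K,R,t=cam(p);uv=np.atleast_2d(np.array(uv,float))
    d=(R.T@np.linalg.inv(K)@np.c_[uv,np.ones(len(uv))].T).T;c=-R.T@t
    return c+d*((z-c[2])/d[:,2])[:,None]
def proj(p,X):
    K,R,t=cam(p);return cv2.projectPoints(np.atleast_2d(np.array(X,float)),np.array(p["rvec"],float),np.array(p["tvec"],float),K,None)[0][:,0]
def save(p,n,s=1.5): cv2.imwrite("pics/"+n,cv2.resize(p["pixels"][:,:,::-1],None,fx=s,fy=s,interpolation=cv2.INTER_CUBIC))
E
python3 - <<'E'
from h import *
for n in ("top","scene"):
    p=get_image(n);save(p,n+"0.png",1.5)
    K,R,t=cam(p);print(n,(-R.T@t).round(3),p["vfov"])
    for l in ("light_loose","light_left","light_right","lamp","lamp_handle","shelf","mat","rack","can_a","can_b","glue_bottle","tub","oil_bottle"):
        print(l,[(round(float(m["p"]),2),[int(v) for v in m["xy"]],int(m["region"].sum())) for m in masks_of(p,l)[:4]])
s=get_state();print(s)
E
```

```text
top [0.358 0.008 1.156] 57.38720690299722
light_loose [(0.59, [310, 239], 251)]
light_left [(0.54, [155, 203], 282)]
light_right [(0.68, [199, 199], 272)]
lamp [(0.68, [315, 190], 1244)]
lamp_handle [(0.68, [403, 214], 335), (0.57, [315, 189], 1246)]
shelf [(0.91, [178, 201], 3784)]
mat [(0.91, [318, 221], 4585)]
rack [(0.72, [257, 225], 1062), (0.7, [155, 207], 285)]
can_a [(0.91, [252, 224], 374), (0.6, [158, 205], 266)]
can_b [(0.91, [252, 224], 374), (0.6, [158, 205], 266)]
glue_bottle [(0.56, [352, 221], 99)]
tub [(0.55, [250, 204], 264)]
oil_bottle [(0.78, [250, 251], 266)]
scene [ 1.356 -0.772  0.981] 45.48456385735914
light_loose [(0.71, [190, 248], 2943)]
light_left [(0.47, [311, 150], 238)]
light_right [(0.65, [287, 174], 216), (0.63, [303, 171], 1870)]
lamp [(0.92, [210, 246], 2012)]
lamp_handle []
shelf [(0.77, [299, 172], 2045), (0.53, [237, 174], 787), (0.37, [181, 221], 309)]
mat [(0.97, [191, 248], 3076), (0.6, [238, 176], 790), (0.45, [182, 223], 289)]
rack [(0.88, [246, 214], 1183)]
can_a [(0.93, [234, 176], 742), (0.88, [266, 201], 771), (0.36, [285, 176], 223)]
can_b [(0.93, [234, 176], 742), (0.88, [266, 201], 771), (0.36, [285, 176], 223)]
glue_bottle []
tub [(0.87, [249, 195], 484)]
oil_bottle [(0.75, [220, 174], 452)]
{'clock': 1.4, 'qpos': array([-1.30100227e+00,  2.75893590e-01,  1.50490004e+00,  1.51992195e-05,
        1.36066446e+00, -1.20959453e-01]), 'qd': array([ 0.00076511, -0.00041148, -0.00018518,  0.00075119,  0.0011373 ,
       -0.00116893]), 'effort': array([-4.22039629e-04, -4.16662502e+01, -2.46100688e+01, -1.35361543e-04,
        4.66173242e-04, -6.13016027e-06]), 'position': array([ 0.21904235, -0.53169191,  0.24233165]), 'ee_rot': array([ 3.82731561e-05,  8.30927884e-01, -5.56380129e-01,  5.58293536e-05]), 'contact_force': array([ 0.07747673,  0.30723305, -0.25641416]), 'moment': array([ 0.04063715,  0.06715713, -0.03662736]), 'width': 0.08552855461752132}
```

View pics/top0.png

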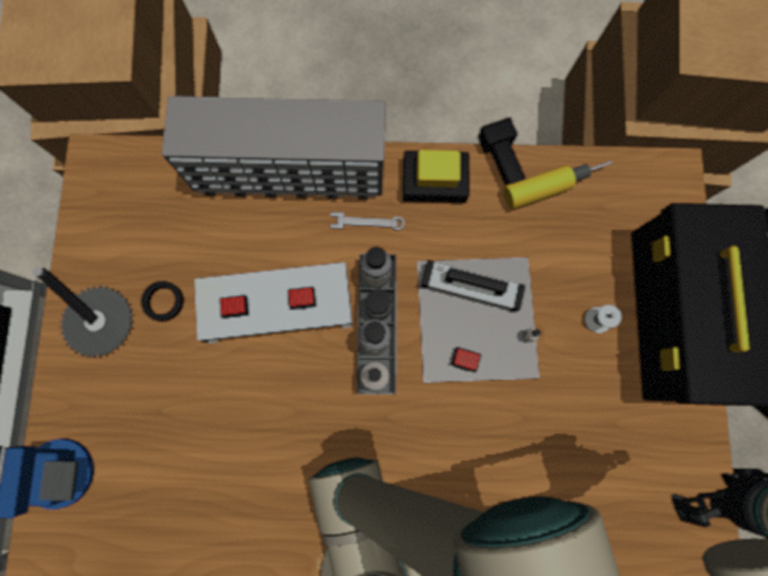

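View pics/scene0.png

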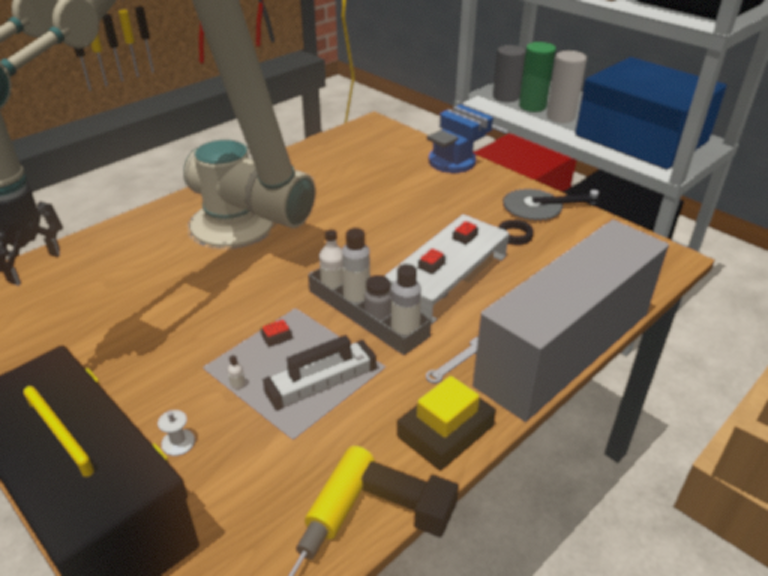

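```bash
cat >> h.py <<'E'
from scipy.optimize import minimize
def lensbox(x,y,yaw,zb):
    c,s=np.cos(yaw),np.sin(yaw)
    return np.array([[x+c*a-s*b,y+s*a+c*b,z] for a in(-.017,.017) for b in(-.024,.024) for z in(zb+.024,zb+.032)])
def red(p):
    q=p["pixels"].astype(float);return np.clip((q[...,0]-(q[...,1]+q[...,2])/2)/130,0,1)*(q[...,0]>1.9*q[...,2])
def fitlight(pics,x0,y0,yaw0,zb,blur=.8):
    S=8;data=[]
    for p in pics:
        r=red(p);u,v=proj(p,[x0,y0,zb+.028])[0].astype(int);h=16
        data.append((p,r[v-h:v+h,u-h:u+h],u-h,v-h))
    def cost(a,full=False):
        e=0
        for p,r,u0,v0 in data:
            P=(proj(p,lensbox(a[0]/1e3,a[1]/1e3,a[2]/100,zb))-[u0,v0]+.5)*S
            m=np.zeros((32*S,32*S),np.float32)
            cv2.fillConvexPoly(m,cv2.convexHull((P*16).astype(np.int32)),1,shift=4)
            m=cv2.GaussianBlur(cv2.resize(m,(32,32),interpolation=cv2.INTER_AREA),(0,0),blur)
            k=(m*r).sum()/(m*m).sum();e+=((r-k*m)**2).sum()/max((r**2).sum(),1e-6)
        return e/len(data)
    best=min((minimize(cost,[x0*1e3,y0*1e3,yaw0*100+d],method="Nelder-Mead",options=dict(initial_simplex=np.array([x0*1e3,y0*1e3,yaw0*100+d])+np.array([[0,0,0],[6,0,0],[0,6,0],[0,0,12]]))) for d in(0,25,-25)),key=lambda o:o.fun)
    a=best.x;return a[0]/1e3,a[1]/1e3,a[2]/100,best.fun
E
python3 - <<'E'
from h import *
pt=get_image("top");ps=get_image("scene")
for n,uv,zb in(("left",(155.3,204),.07),("right",(200.7,198),.07),("loose",(311,239.5),.003)):
    x,y,_=unproj(pt,uv,zb+.032)[0]
    for P in([pt],[ps],[pt,ps]):print(n,np.round(fitlight(P,x,y,.1 if n!="loose" else -.2,zb),4))
for n,uv,z in(("canfar",(250.5,170),.19),("n",(252,202),.105),("c",(250,222),.19),("b",(250,250),.155),("rackTL",(240,170),.05),("rackBL",(239,261),.05),("rackBR",(264,261),.05),("rackTR",(264,170),.05),("lamphandle",(318,188),.088),("glue",(356,220),.075)):print(n,unproj(pt,uv,z)[0].round(3))
c=cv2.resize(pt["pixels"][160:260,270:370],None,fx=6,fy=6,interpolation=cv2.INTER_CUBIC);cv2.imwrite("pics/crop1.png",c[:,:,::-1])
E
```

```text
left [0.5282 0.2994 0.1446 0.0444]
left [0.5324 0.2984 0.2953 0.7201]
left [0.5288 0.2995 0.1675 0.3941]
right [0.5496 0.1613 0.1287 0.0372]
right [0.5545 0.1593 0.2236 0.5946]
right [0.5504 0.1611 0.1494 0.3316]
loose [ 0.4363 -0.1871 -0.2722  0.0417]
loose [ 0.4351 -0.1893 -0.3589  0.5443]
loose [ 0.4361 -0.1879 -0.2863  0.2982]
canfar [0.616 0.01  0.19 ]
n [0.539 0.003 0.105]
c [0.468 0.007 0.19 ]
b [0.393 0.005 0.155]
rackTL [0.653 0.044 0.05 ]
rackBL [0.362 0.038 0.05 ]
rackBR [ 0.364 -0.039  0.05 ]
rackTR [ 0.655 -0.034  0.05 ]
lamphandle [ 0.591 -0.201  0.088]
glue [ 0.496 -0.32   0.075]
```

View pics/crop1.png

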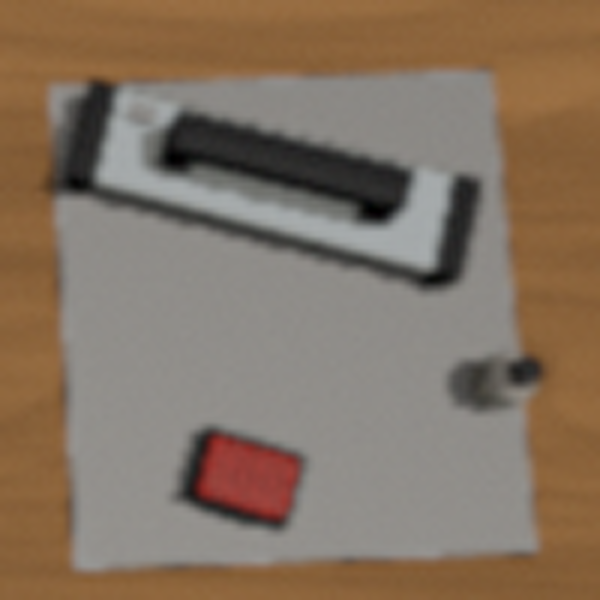

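```bash
python3 - <<'E'
from h import *
p=get_image("top")
try: print("tips",tips_ahead() if callable(tips_ahead) else tips_ahead)
except Exception as e: print(e)
f=lambda pts,z:unproj(p,np.array([270,160])+(np.array(pts)+.5)/6-.5,z)
b=f([(172,132),(410,190)],.091);print("bar",b.round(4),b.mean(0).round(4),np.arctan2(b[0,0]-b[1,0],b[0,1]-b[1,1]))
e=f([(112,90),(475,182),(80,187),(450,282)],.043);print("body",e.round(4),e.mean(0).round(4))
print("mat",f([(50,87),(492,72),(75,570),(537,552)],.003).round(3))
# dark-bar segmentation centroid
g=cv2.cvtColor(p["pixels"],cv2.COLOR_RGB2GRAY)[160:260,270:370];g=cv2.resize(g,None,fx=6,fy=6,interpolation=cv2.INTER_CUBIC)
m=(g<75).astype(np.uint8);n,l,st,c=cv2.connectedComponentsWithStats(m)
for i in range(1,n):
    if st[i,4]>600:print(st[i],c[i].round(1),cv2.minAreaRect(cv2.findNonZero((l==i).astype(np.uint8))))
E
```

```text
tips 0.011
bar [[ 0.6092 -0.1397  0.091 ]
 [ 0.5816 -0.2624  0.091 ]] [ 0.5954 -0.2011  0.091 ] 0.22130832895699665
body [[ 0.6432 -0.1138  0.043 ]
 [ 0.597  -0.3097  0.043 ]
 [ 0.5888 -0.0968  0.043 ]
 [ 0.542  -0.2948  0.043 ]] [ 0.5928 -0.2038  0.043 ]
mat [[ 0.654 -0.083  0.003]
 [ 0.669 -0.333  0.003]
 [ 0.386 -0.099  0.003]
 [ 0.402 -0.349  0.003]]
[  45   80  433  208 9552] [239.9 195.8] ((263.84393310546875, 183.71437072753906), (423.5832214355469, 121.35475158691406), 14.252317428588867)
[  157   114   253   109 12349] [284.7 164.6] ((283.120361328125, 167.9082489013672), (248.9358367919922, 61.46026611328125), 14.311041831970215)
[507 357  37  27 746] [524.9 370.5] ((524.62841796875, 370.26153564453125), (24.041440963745117, 36.30162048339844), 73.3007583618164)
[459 364  34  42 973] [475.6 384.3] ((474.5611877441406, 385.4246826171875), (41.091060638427734, 32.310333251953125), 84.0938491821289)
[ 181  430  104   97 3077] [220.9 482.7] ((240.0401153564453, 479.8380432128906), (109.6780014038086, 78.07989501953125), 18.004159927368164)
```

Request:
play_rows(series=[{"fingers": -1, "dx": 30, "dy": 40, "dz": 5, "turn": 0.12}, {"fingers": -1, "dx": 30, "dy": 40, "dz": 5, "turn": 0.12}, {"fingers": -1, "dx": 30, "dy": 40, "turn": 0.12}, {"fingers": -1, "dx": 25, "dy": 40, "turn": 0.12}, {"fingers": -1, "dx": 25, "dy": 40, "turn": 0.12}, {"fingers": -1, "dx": 25, "dy": 40, "turn": 0.12}, {"fingers": -1, "dx": 25, "dy": 40, "turn": 0.12}, {"fingers": -1, "dx": 20, "dy": 40, "turn": 0.06}, {"fingers": -1, "dx": 0, "dy": 0}, {"fingers": -1, "dx": 0, "dy": 0}], squeeze=40)

```text
invalid input at $.series[2]: expected keys fingers, dx, dy, dz, turn
```

Request:
play_rows(series=[{"fingers": -1, "dx": 30, "dy": 35, "dz": 5, "turn": 0.12}, {"fingers": -1, "dx": 30, "dy": 35, "dz": 5, "turn": 0.12}, {"fingers": -1, "dx": 30, "dy": 35, "dz": 0, "turn": 0.12}, {"fingers": -1, "dx": 25, "dy": 35, "dz": 0, "turn": 0.12}, {"fingers": -1, "dx": 25, "dy": 35, "dz": 0, "turn": 0.12}, {"fingers": -1, "dx": 25, "dy": 35, "dz": 0, "turn": 0.12}, {"fingers": -1, "dx": 25, "dy": 35, "dz": 0, "turn": 0.12}, {"fingers": -1, "dx": 20, "dy": 35, "dz": 0, "turn": 0.06}, {"fingers": -1, "dx": 0, "dy": 0, "dz": 0, "turn": 0}, {"fingers": -1, "dx": 0, "dy": 0, "dz": 0, "turn": 0}], squeeze=40)

```text
clock: 2.38
position: [0.4226, -0.2575, 0.2522]
ee_rot: [0.001, 0.993, -0.12, 0.004]
contact_force: [0.1, -0.0, 0.8]
width: 0.0853
```

Request:
play_rows(series=[{"fingers": -1, "dx": 7, "dy": 35, "dz": -30, "turn": -0.035}, {"fingers": -1, "dx": 7, "dy": 35, "dz": -30, "turn": 0}, {"fingers": -1, "dx": 0, "dy": 0, "dz": -35, "turn": 0}, {"fingers": -1, "dx": 0, "dy": 0, "dz": -30, "turn": 0}, {"fingers": -1, "dx": 0, "dy": 0, "dz": -20, "turn": 0}, {"fingers": -1, "dx": 0, "dy": 0, "dz": 0, "turn": 0}, {"fingers": -1, "dx": 0, "dy": 0, "dz": 0, "turn": 0}])

```text
clock: 2.97
position: [0.4363, -0.1957, 0.1095]
ee_rot: [0.005, 0.99, -0.143, 0.009]
contact_force: [-0.1, 0.3, -0.6]
width: 0.0856
```

Request:
play_rows(series=[{"fingers": -1, "dx": 0, "dy": 8, "dz": -20, "turn": 0.01}, {"fingers": -1, "dx": 0, "dy": 0, "dz": -20, "turn": 0}, {"fingers": -1, "dx": 0, "dy": 0, "dz": -15, "turn": 0}, {"fingers": -1, "dx": 0, "dy": 0, "dz": 0, "turn": 0}, {"fingers": -1, "dx": 0, "dy": 0, "dz": 0, "turn": 0}])

```text
clock: 3.38
position: [0.4412, -0.1958, 0.0601]
ee_rot: [0.009, 0.99, -0.141, 0.015]
contact_force: [0.8, 0.4, -0.6]
width: 0.0854
```

```bash
cat >> h.py <<'E'
from scipy.spatial.transform import Rotation
def pose():
    s=get_state();q=s["ee_rot"];R=Rotation.from_quat([q[1],q[2],q[3],q[0]]).as_matrix()
    print("t",round(s["clock"],2),"pos mm",(s["position"]*1e3).round(1),"yaw %.3f"%np.arctan2(R[1,0],R[0,0]),"zaxis",R[:,2].round(4),"xaxis",R[:,0].round(3),"F",s["contact_force"].round(1),"M",s["moment"].round(2),"w %.4f"%s["width"])
E
python3 - <<'E'
from h import *
pose();p=get_image("top");print(fitlight([p],.436,-.187,-.27,.003))
E
```

```text
t 3.38 pos mm [ 441.2 -195.8   60.1] yaw -0.284 zaxis [ 0.0281 -0.0221 -0.9994] xaxis [ 0.959 -0.28   0.033] F [ 0.8  0.4 -0.6] M [-0.02  0.04  0.02] w 0.0854
(np.float64(0.4466331722063884), np.float64(-0.17287693215932393), np.float64(0.7843614600053093), np.float64(0.6575456815211843))
```

Request:
play_rows(series=[{"fingers": -1, "dx": 0, "dy": 0, "dz": 20, "turn": 0}, {"fingers": -1, "dx": 0, "dy": 0, "dz": 20, "turn": 0}, {"fingers": -1, "dx": 0, "dy": 0, "dz": 20, "turn": 0}])

```text
clock: 3.68
position: [0.44, -0.1966, 0.1227]
ee_rot: [0.008, 0.99, -0.143, 0.014]
contact_force: [-0.1, -0.3, -0.2]
width: 0.0854
```

```bash
python3 - <<'E'
from h import *
pose()
E
```

```text
t 3.68 pos mm [ 440.  -196.6  122.7] yaw -0.286 zaxis [ 0.0251 -0.0207 -0.9995] xaxis [ 0.959 -0.282  0.03 ] F [-0.1 -0.3 -0.2] M [ 0.04 -0.    0.07] w 0.0854
```

Request:
play_rows(series=[{"fingers": -1, "dx": 0, "dy": 0, "dz": 0, "turn": 0}, {"fingers": -1, "dx": 0, "dy": 0, "dz": 0, "turn": 0}, {"fingers": -1, "dx": 0, "dy": 0, "dz": 0, "turn": 0}])

```text
clock: 3.93
position: [0.4445, -0.2004, 0.1313]
ee_rot: [0.012, 0.989, -0.143, 0.022]
contact_force: [-0.3, 0.5, 0.4]
width: 0.0854
```

```bash
python3 - <<'E'
from h import *
pose()
E
```

```text
t 3.93 pos mm [ 444.5 -200.4  131.3] yaw -0.287 zaxis [ 0.0399 -0.0302 -0.9987] xaxis [ 0.958 -0.283  0.047] F [-0.3  0.5  0.4] M [-0.01  0.02 -0.02] w 0.0854
```

Request:
play_rows(series=[{"fingers": -1, "dx": 0, "dy": 0, "dz": 0, "turn": 0}, {"fingers": -1, "dx": 0, "dy": 0, "dz": 0, "turn": 0}, {"fingers": -1, "dx": 0, "dy": 0, "dz": 0, "turn": 0}])

```text
clock: 4.18
position: [0.4438, -0.2002, 0.1306]
ee_rot: [0.012, 0.989, -0.143, 0.021]
contact_force: [-0.4, -0.5, -0.4]
width: 0.0852
```

```bash
python3 - <<'E'
from h import *
pose();print(get_state()["qd"].round(4),get_state()["qpos"].round(4))
E
```

```text
t 4.18 pos mm [ 443.8 -200.2  130.6] yaw -0.288 zaxis [ 0.0387 -0.0296 -0.9988] xaxis [ 0.958 -0.283  0.046] F [-0.4 -0.5 -0.4] M [ 0.02  0.03 -0.02] w 0.0852
[-0.0021  0.0078  0.01   -0.0011 -0.0018  0.0007] [-0.5636  0.2156  1.8949 -0.0052  0.9825 -0.2728]
```

Request:
play_rows(series=[{"fingers": -1, "dx": 0, "dy": 0, "dz": -8, "turn": 0}, {"fingers": -1, "dx": 0, "dy": 0, "dz": -8, "turn": 0}, {"fingers": -1, "dx": 0, "dy": 0, "dz": -8, "turn": 0}, {"fingers": -1, "dx": 0, "dy": 0, "dz": -8, "turn": 0}])

```text
clock: 4.52
position: [0.4435, -0.1999, 0.0953]
ee_rot: [0.012, 0.989, -0.143, 0.021]
contact_force: [-0.3, -0.3, -1.1]
width: 0.0856
```

```bash
cat > st.py <<'E'
from h import *
pose();q=get_state()["qpos"];print("tilt %.4f"%(q[1]+q[2]+q[4]-np.pi),get_state()["qd"].round(3),"q4 %.4f"%q[3])
E
python3 st.py
```

```text
t 4.52 pos mm [ 443.5 -199.9   95.3] yaw -0.288 zaxis [ 0.0379 -0.029  -0.9989] xaxis [ 0.958 -0.283  0.045] F [-0.3 -0.3 -1.1] M [0.01 0.02 0.01] w 0.0856
tilt -0.0475 [-0.001  0.142  0.151 -0.002 -0.28  -0.001] q4 -0.0055
```

Request:
play_rows(series=[{"fingers": -1, "dx": 0, "dy": 0, "dz": -4, "turn": 0}, {"fingers": -1, "dx": 0, "dy": 0, "dz": -2, "turn": 0}, {"fingers": -1, "dx": 0, "dy": 0, "dz": -1, "turn": 0}, {"fingers": -1, "dx": 0, "dy": 0, "dz": 0, "turn": 0}])

```text
clock: 4.85
position: [0.4411, -0.1984, 0.0833]
ee_rot: [0.01, 0.989, -0.143, 0.017]
contact_force: [-0.9, -0.0, 0.1]
width: 0.0858
```

```bash
python3 st.py
```

```text
t 4.85 pos mm [ 441.1 -198.4   83.3] yaw -0.288 zaxis [ 0.0307 -0.0244 -0.9992] xaxis [ 0.958 -0.283  0.036] F [-0.9 -0.   0.1] M [ 0.04 -0.02  0.02] w 0.0858
tilt -0.0390 [ 0.001  0.006 -0.    -0.    -0.003 -0.001] q4 -0.0056
```

Request:
play_rows(series=[{"fingers": -1, "dx": 0, "dy": 0, "dz": 8, "turn": 0}, {"fingers": -1, "dx": 0, "dy": 0, "dz": 8, "turn": 0}, {"fingers": -1, "dx": 0, "dy": 0, "dz": 8, "turn": 0}, {"fingers": -1, "dx": 0, "dy": 0, "dz": 8, "turn": 0}])

```text
clock: 5.18
position: [0.4407, -0.1982, 0.1174]
ee_rot: [0.01, 0.989, -0.143, 0.016]
contact_force: [-0.7, 0.4, -0.2]
width: 0.0857
```

```bash
python3 st.py
```

```text
t 5.18 pos mm [ 440.7 -198.2  117.4] yaw -0.288 zaxis [ 0.0292 -0.0235 -0.9993] xaxis [ 0.958 -0.283  0.035] F [-0.7  0.4 -0.2] M [-0.02  0.03 -0.01] w 0.0857
tilt -0.0372 [ 0.001 -0.134 -0.156  0.002  0.277 -0.001] q4 -0.0052
```

Request:
play_rows(series=[{"fingers": -1, "dx": 0, "dy": 0, "dz": 4, "turn": 0}, {"fingers": -1, "dx": 0, "dy": 0, "dz": 2, "turn": 0}, {"fingers": -1, "dx": 0, "dy": 0, "dz": 1, "turn": 0}, {"fingers": -1, "dx": 0, "dy": 0, "dz": 0, "turn": 0}])

```text
clock: 5.52
position: [0.443, -0.1996, 0.13]
ee_rot: [0.012, 0.989, -0.143, 0.021]
contact_force: [1.2, -0.9, -0.9]
width: 0.0857
```

```bash
python3 st.py
```

```text
t 5.52 pos mm [ 443.  -199.6  130. ] yaw -0.287 zaxis [ 0.0373 -0.0286 -0.9989] xaxis [ 0.958 -0.283  0.044] F [ 1.2 -0.9 -0.9] M [0.03 0.01 0.02] w 0.0857
tilt -0.0468 [ 0.002 -0.008 -0.003 -0.002  0.002  0.   ] q4 -0.0052
```

Request:
play_rows(series=[{"fingers": -1, "dx": 0, "dy": 0, "dz": -8, "turn": 0}, {"fingers": -1, "dx": 0, "dy": 0, "dz": -8, "turn": 0}, {"fingers": -1, "dx": 0, "dy": 0, "dz": 0, "turn": 0}, {"fingers": -1, "dx": 0, "dy": 0, "dz": 0, "turn": 0}, {"fingers": -1, "dx": 0, "dy": 0, "dz": -8, "turn": 0}, {"fingers": -1, "dx": 0, "dy": 0, "dz": -8, "turn": 0}, {"fingers": -1, "dx": 0, "dy": 0, "dz": 0, "turn": 0}, {"fingers": -1, "dx": 0, "dy": 0, "dz": 0, "turn": 0}])

```text
clock: 6.18
position: [0.4413, -0.1985, 0.0922]
ee_rot: [0.01, 0.989, -0.143, 0.018]
contact_force: [-0.1, -0.8, 0.3]
width: 0.0858
```

```bash
python3 st.py
```

```text
t 6.18 pos mm [ 441.3 -198.5   92.2] yaw -0.288 zaxis [ 0.0327 -0.0257 -0.9991] xaxis [ 0.958 -0.283  0.039] F [-0.1 -0.8  0.3] M [0.03 0.03 0.01] w 0.0858
tilt -0.0413 [ 0.     0.019  0.019  0.    -0.008 -0.   ] q4 -0.0055
```

Request:
play_rows(series=[{"fingers": -1, "dx": 0, "dy": 0, "dz": 3, "turn": 0}, {"fingers": -1, "dx": 0, "dy": 0, "dz": 3, "turn": 0}, {"fingers": -1, "dx": 0, "dy": 0, "dz": 3, "turn": 0}, {"fingers": -1, "dx": 0, "dy": 0, "dz": 3, "turn": 0}, {"fingers": -1, "dx": 0, "dy": 0, "dz": 3, "turn": 0}, {"fingers": -1, "dx": 0, "dy": 0, "dz": 3, "turn": 0}, {"fingers": -1, "dx": 0, "dy": 0, "dz": 3, "turn": 0}, {"fingers": -1, "dx": 0, "dy": 0, "dz": 3, "turn": 0}, {"fingers": -1, "dx": 0, "dy": 0, "dz": 0, "turn": 0}, {"fingers": -1, "dx": 0, "dy": 0, "dz": 0, "turn": 0}])

```text
clock: 7.02
position: [0.4423, -0.1991, 0.1204]
ee_rot: [0.011, 0.989, -0.143, 0.02]
contact_force: [0.8, -0.1, -0.1]
width: 0.0851
```

```bash
python3 st.py
```

```text
t 7.02 pos mm [ 442.3 -199.1  120.4] yaw -0.287 zaxis [ 0.0358 -0.0276 -0.999 ] xaxis [ 0.958 -0.283  0.042] F [ 0.8 -0.1 -0.1] M [-0.02 -0.02  0.01] w 0.0851
tilt -0.0450 [ 0.001 -0.008 -0.007 -0.     0.003 -0.001] q4 -0.0052
```

Request:
play_rows(series=[{"fingers": -1, "dx": -7, "dy": 4, "dz": 0, "turn": 0}, {"fingers": -1, "dx": -7, "dy": 4, "dz": 0, "turn": 0}, {"fingers": -1, "dx": -7, "dy": 4, "dz": 0, "turn": 0}, {"fingers": -1, "dx": 0, "dy": 0, "dz": 0, "turn": 0}, {"fingers": -1, "dx": 0, "dy": 0, "dz": 0, "turn": 0}])

```text
clock: 7.43
position: [0.4177, -0.185, 0.1198]
ee_rot: [0.011, 0.989, -0.143, 0.018]
contact_force: [0.9, 0.8, -0.2]
width: 0.0854
```

```bash
python3 st.py
```

```text
t 7.43 pos mm [ 417.7 -185.   119.8] yaw -0.287 zaxis [ 0.0335 -0.0263 -0.9991] xaxis [ 0.958 -0.283  0.04 ] F [ 0.9  0.8 -0.2] M [0.03 0.03 0.01] w 0.0854
tilt -0.0424 [-0.001 -0.016  0.033 -0.     0.012 -0.001] q4 -0.0052
```

Request:
play_rows(series=[{"fingers": -1, "dx": 0, "dy": 0, "dz": 30, "turn": 0}, {"fingers": -1, "dx": 0, "dy": 0, "dz": 0, "turn": 0}, {"fingers": -1, "dx": 0, "dy": 0, "dz": 0, "turn": 0}])

```text
clock: 7.68
position: [0.4163, -0.1841, 0.1498]
ee_rot: [0.01, 0.989, -0.143, 0.017]
contact_force: [-0.6, 0.0, -1.0]
width: 0.0858
```

```bash
python3 st.py
```

```text
t 7.68 pos mm [ 416.3 -184.1  149.8] yaw -0.287 zaxis [ 0.031  -0.0246 -0.9992] xaxis [ 0.958 -0.283  0.037] F [-0.6  0.  -1. ] M [-0.    0.03 -0.  ] w 0.0858
tilt -0.0393 [ 0.002 -0.036 -0.058  0.     0.003  0.001] q4 -0.0049
```

Request:
play_rows(series=[{"fingers": -1, "dx": 0, "dy": 0, "dz": -30, "turn": 0}, {"fingers": -1, "dx": 0, "dy": 0, "dz": 0, "turn": 0}, {"fingers": -1, "dx": 0, "dy": 0, "dz": 0, "turn": 0}])

```text
clock: 7.93
position: [0.4183, -0.1853, 0.1207]
ee_rot: [0.011, 0.989, -0.143, 0.02]
contact_force: [0.5, 0.1, -1.0]
width: 0.0852
```

```bash
python3 st.py
```

```text
t 7.93 pos mm [ 418.3 -185.3  120.7] yaw -0.287 zaxis [ 0.0363 -0.0279 -0.999 ] xaxis [ 0.958 -0.283  0.043] F [ 0.5  0.1 -1. ] M [ 0.03  0.01 -0.03] w 0.0852
tilt -0.0456 [-0.001  0.033  0.057 -0.001  0.003 -0.001] q4 -0.0051
```

Request:
play_rows(series=[{"fingers": -1, "dx": -30, "dy": 16, "dz": 0, "turn": 0}, {"fingers": -1, "dx": 0, "dy": 0, "dz": 0, "turn": 0}, {"fingers": -1, "dx": 0, "dy": 0, "dz": 0, "turn": 0}])

```text
clock: 8.18
position: [0.3874, -0.1689, 0.121]
ee_rot: [0.011, 0.989, -0.143, 0.019]
contact_force: [1.6, -0.5, 0.3]
width: 0.086
```

```bash
python3 st.py
```

```text
t 8.18 pos mm [ 387.4 -168.9  121. ] yaw -0.287 zaxis [ 0.0343 -0.0268 -0.9991] xaxis [ 0.958 -0.283  0.041] F [ 1.6 -0.5  0.3] M [-0.01 -0.02  0.04] w 0.0860
tilt -0.0434 [ 0.002 -0.039  0.079 -0.002  0.089 -0.001] q4 -0.0048
```

Request:
play_rows(series=[{"fingers": -1, "dx": 30, "dy": -16, "dz": 0, "turn": 0}, {"fingers": -1, "dx": 0, "dy": 0, "dz": 0, "turn": 0}, {"fingers": -1, "dx": 0, "dy": 0, "dz": 0, "turn": 0}])

```text
clock: 8.43
position: [0.4161, -0.1839, 0.1219]
ee_rot: [0.01, 0.989, -0.143, 0.017]
contact_force: [-1.1, 1.2, 0.1]
width: 0.0855
```

```bash
python3 st.py
```

```text
t 8.43 pos mm [ 416.1 -183.9  121.9] yaw -0.287 zaxis [ 0.0313 -0.0248 -0.9992] xaxis [ 0.958 -0.283  0.037] F [-1.1  1.2  0.1] M [0.03 0.04 0.05] w 0.0855
tilt -0.0397 [-0.002  0.031 -0.098 -0.    -0.072  0.001] q4 -0.0051
```

Request:
play_rows(series=[{"fingers": -1, "dx": 0, "dy": 0, "dz": 40, "turn": 0}, {"fingers": -1, "dx": 0, "dy": 0, "dz": 0, "turn": 0}, {"fingers": -1, "dx": 0, "dy": 0, "dz": 0, "turn": 0}, {"fingers": -1, "dx": 0, "dy": 0, "dz": 40, "turn": 0}, {"fingers": -1, "dx": 0, "dy": 0, "dz": 0, "turn": 0}, {"fingers": -1, "dx": 0, "dy": 0, "dz": 0, "turn": 0}, {"fingers": -1, "dx": 2, "dy": 0, "dz": -8, "turn": 0}, {"fingers": -1, "dx": 2, "dy": 0, "dz": -8, "turn": 0}, {"fingers": -1, "dx": 2, "dy": 0, "dz": -8, "turn": 0}, {"fingers": -1, "dx": 2, "dy": 0, "dz": -8, "turn": 0}, {"fingers": -1, "dx": 2, "dy": 0, "dz": -8, "turn": 0}, {"fingers": -1, "dx": 2, "dy": 0, "dz": -8, "turn": 0}, {"fingers": -1, "dx": 2, "dy": 0, "dz": -8, "turn": 0}, {"fingers": -1, "dx": 2, "dy": 0, "dz": -8, "turn": 0}, {"fingers": -1, "dx": 2, "dy": 0, "dz": -8, "turn": 0}, {"fingers": -1, "dx": 2, "dy": 0, "dz": -8, "turn": 0}, {"fingers": -1, "dx": 0, "dy": 0, "dz": 0, "turn": 0}, {"fingers": -1, "dx": 0, "dy": 0, "dz": 0, "turn": 0}])

```text
clock: 9.93
position: [0.4372, -0.183, 0.1122]
ee_rot: [0.009, 0.99, -0.143, 0.014]
contact_force: [-0.6, -0.3, 0.2]
width: 0.0855
```

```bash
python3 st.py
```

```text
t 9.93 pos mm [ 437.2 -183.   112.2] yaw -0.287 zaxis [ 0.0258 -0.0214 -0.9994] xaxis [ 0.959 -0.283  0.031] F [-0.6 -0.3  0.2] M [-0.    0.03 -0.  ] w 0.0855
tilt -0.0331 [ 0.001  0.019  0.013  0.    -0.009  0.001] q4 -0.0063
```

Request:
play_rows(series=[{"fingers": -1, "dx": 0, "dy": 0, "dz": 35, "turn": 0}, {"fingers": -1, "dx": 0, "dy": 0, "dz": 0, "turn": 0}, {"fingers": -1, "dx": 0, "dy": 0, "dz": 0, "turn": 0}, {"fingers": -1, "dx": 1, "dy": 0, "dz": -10, "turn": 0}, {"fingers": -1, "dx": 1, "dy": 0, "dz": -10, "turn": 0}, {"fingers": -1, "dx": 1, "dy": 0, "dz": -5, "turn": 0}, {"fingers": -1, "dx": 0, "dy": 0, "dz": -2, "turn": 0}, {"fingers": -1, "dx": 0, "dy": 0, "dz": -1, "turn": 0}, {"fingers": -1, "dx": 0, "dy": 0, "dz": 35, "turn": 0}, {"fingers": -1, "dx": 0, "dy": 0, "dz": 0, "turn": 0}, {"fingers": -1, "dx": 0, "dy": 0, "dz": 0, "turn": 0}, {"fingers": -1, "dx": 1, "dy": 0, "dz": -10, "turn": 0}, {"fingers": -1, "dx": 1, "dy": 0, "dz": -10, "turn": 0}, {"fingers": -1, "dx": 1, "dy": 0, "dz": -5, "turn": 0}, {"fingers": -1, "dx": 0, "dy": 0, "dz": -2, "turn": 0}, {"fingers": -1, "dx": 0, "dy": 0, "dz": -1, "turn": 0}])

```text
clock: 11.27
position: [0.443, -0.1828, 0.1211]
ee_rot: [0.009, 0.99, -0.143, 0.014]
contact_force: [0.4, -0.3, -0.4]
width: 0.0854
```

```bash
python3 st.py
```

```text
t 11.27 pos mm [ 443.  -182.8  121.1] yaw -0.288 zaxis [ 0.0244 -0.0208 -0.9995] xaxis [ 0.959 -0.283  0.029] F [ 0.4 -0.3 -0.4] M [-0.    0.06 -0.03] w 0.0854
tilt -0.0316 [ 0.002  0.03   0.032 -0.001 -0.043  0.001] q4 -0.0067
```

Request:
play_rows(series=[{"fingers": -1, "dx": -1, "dy": -1, "dz": -10, "turn": 0.005}, {"fingers": -1, "dx": -1, "dy": -1, "dz": -10, "turn": 0.005}, {"fingers": -1, "dx": -1, "dy": -1, "dz": -10, "turn": 0}, {"fingers": -1, "dx": -1, "dy": -1, "dz": -10, "turn": 0}, {"fingers": -1, "dx": 0, "dy": 0, "dz": -10, "turn": 0}, {"fingers": -1, "dx": 0, "dy": 0, "dz": -10, "turn": 0}, {"fingers": -1, "dx": 0, "dy": 0, "dz": -8, "turn": 0}, {"fingers": -1, "dx": 0, "dy": 0, "dz": -5, "turn": 0}, {"fingers": -1, "dx": 0, "dy": 0, "dz": -2, "turn": 0}, {"fingers": -1, "dx": 0, "dy": 0, "dz": 0, "turn": 0}, {"fingers": -1, "dx": 0, "dy": 0, "dz": 0, "turn": 0}])

```text
clock: 12.18
position: [0.4389, -0.1869, 0.0408]
ee_rot: [0.008, 0.99, -0.138, 0.013]
contact_force: [-0.0, 0.4, 0.2]
width: 0.0854
```

```bash
python3 st.py
```

```text
t 12.18 pos mm [ 438.9 -186.9   40.8] yaw -0.277 zaxis [ 0.0237 -0.02   -0.9995] xaxis [ 0.962 -0.273  0.028] F [-0.   0.4  0.2] M [ 0.07 -0.    0.01] w 0.0854
tilt -0.0306 [ 0.001  0.002 -0.002 -0.001 -0.    -0.001] q4 -0.0069
```

Request:
play_rows(series=[{"fingers": -1, "dx": -2, "dy": 0, "dz": -6, "turn": 0}, {"fingers": -1, "dx": 0, "dy": 0, "dz": -6, "turn": 0}, {"fingers": -1, "dx": 0, "dy": 0, "dz": -6, "turn": 0}, {"fingers": -1, "dx": 0, "dy": 0, "dz": -3, "turn": 0}, {"fingers": -1, "dx": 0, "dy": 0, "dz": -1, "turn": 0}, {"fingers": -1, "dx": 0, "dy": 0, "dz": 0, "turn": 0}, {"fingers": -1, "dx": 0, "dy": 0, "dz": 0, "turn": 0}])

```text
clock: 12.77
position: [0.4376, -0.1875, 0.0177]
ee_rot: [0.009, 0.99, -0.138, 0.014]
contact_force: [-0.3, 0.2, -0.5]
width: 0.0854
```

```bash
python3 st.py
```

```text
t 12.77 pos mm [ 437.6 -187.5   17.7] yaw -0.277 zaxis [ 0.0262 -0.0215 -0.9994] xaxis [ 0.961 -0.273  0.031] F [-0.3  0.2 -0.5] M [-0.01  0.05  0.01] w 0.0854
tilt -0.0336 [ 0.     0.004  0.002  0.001 -0.001  0.   ] q4 -0.0073
```

Close.

Request:
play_rows(series=[{"fingers": 1, "dx": 0, "dy": 0, "dz": 0, "turn": 0}, {"fingers": 1, "dx": 0, "dy": 0, "dz": 0, "turn": 0}, {"fingers": 1, "dx": 0, "dy": 0, "dz": 0, "turn": 0}, {"fingers": 1, "dx": 0, "dy": 0, "dz": 0, "turn": 0}, {"fingers": 1, "dx": 0, "dy": 0, "dz": 0, "turn": 0}, {"fingers": 1, "dx": 0, "dy": 0, "dz": 0, "turn": 0}, {"fingers": 1, "dx": 0, "dy": 0, "dz": 0, "turn": 0}, {"fingers": 1, "dx": 0, "dy": 0, "dz": 0, "turn": 0}], squeeze=40)

```text
clock: 13.43
position: [0.4382, -0.1878, 0.0187]
ee_rot: [0.009, 0.99, -0.138, 0.015]
contact_force: [0.9, 0.1, -1.4]
width: 0.0414
```

```bash
python3 st.py
```

```text
t 13.43 pos mm [ 438.2 -187.8   18.7] yaw -0.277 zaxis [ 0.028  -0.0225 -0.9994] xaxis [ 0.961 -0.273  0.033] F [ 0.9  0.1 -1.4] M [ 0.01  0.03 -0.04] w 0.0414
tilt -0.0356 [ 0.001  0.     0.001 -0.    -0.    -0.001] q4 -0.0073
```

Request:
play_rows(series=[{"fingers": 1, "dx": 0, "dy": 0, "dz": 8, "turn": 0}, {"fingers": 1, "dx": 0, "dy": 0, "dz": 15, "turn": 0}, {"fingers": 1, "dx": 0, "dy": 0, "dz": 20, "turn": 0}, {"fingers": 1, "dx": 0, "dy": 0, "dz": 20, "turn": 0}, {"fingers": 1, "dx": 0, "dy": 0, "dz": 20, "turn": 0}, {"fingers": 1, "dx": 0, "dy": 0, "dz": 20, "turn": 0}, {"fingers": 1, "dx": 0, "dy": 0, "dz": 20, "turn": 0}, {"fingers": 1, "dx": 0, "dy": 0, "dz": 20, "turn": 0}, {"fingers": 1, "dx": 0, "dy": 0, "dz": 20, "turn": 0}, {"fingers": 1, "dx": 0, "dy": 0, "dz": 20, "turn": 0}, {"fingers": 1, "dx": 0, "dy": 0, "dz": 20, "turn": 0}, {"fingers": 1, "dx": 0, "dy": 0, "dz": 15, "turn": 0}, {"fingers": 1, "dx": 0, "dy": 0, "dz": 8, "turn": 0}, {"fingers": 1, "dx": 0, "dy": 0, "dz": 3, "turn": 0}, {"fingers": 1, "dx": 0, "dy": 0, "dz": 0, "turn": 0}])

```text
clock: 14.68
position: [0.4324, -0.1842, 0.264]
ee_rot: [0.009, 0.99, -0.138, 0.014]
contact_force: [-0.2, 0.1, -1.5]
width: 0.0412
```

```bash
python3 st.py
```

```text
t 14.68 pos mm [ 432.4 -184.2  264. ] yaw -0.276 zaxis [ 0.0257 -0.021  -0.9994] xaxis [ 0.962 -0.273  0.03 ] F [-0.2  0.1 -1.5] M [ 0.01 -0.05 -0.  ] w 0.0412
tilt -0.0329 [-0.001 -0.005  0.005 -0.001  0.003 -0.001] q4 -0.0047
```

Request:
play_rows(series=[{"fingers": 1, "dx": 4, "dy": 14, "dz": 0, "turn": 0.028}, {"fingers": 1, "dx": 7, "dy": 25, "dz": 0, "turn": 0.028}, {"fingers": 1, "dx": 7, "dy": 25, "dz": 0, "turn": 0.028}, {"fingers": 1, "dx": 7, "dy": 25, "dz": 0, "turn": 0.028}, {"fingers": 1, "dx": 7, "dy": 25, "dz": 0, "turn": 0.028}, {"fingers": 1, "dx": 7, "dy": 25, "dz": 0, "turn": 0.028}, {"fingers": 1, "dx": 7, "dy": 25, "dz": 0, "turn": 0.028}, {"fingers": 1, "dx": 7, "dy": 25, "dz": 0, "turn": 0.028}, {"fingers": 1, "dx": 7, "dy": 25, "dz": 0, "turn": 0.028}, {"fingers": 1, "dx": 7, "dy": 25, "dz": 0, "turn": 0.028}, {"fingers": 1, "dx": 7, "dy": 25, "dz": 0, "turn": 0.028}, {"fingers": 1, "dx": 7, "dy": 25, "dz": 0, "turn": 0.028}, {"fingers": 1, "dx": 7, "dy": 25, "dz": 0, "turn": 0.028}, {"fingers": 1, "dx": 7, "dy": 20, "dz": 0, "turn": 0.028}, {"fingers": 1, "dx": 4, "dy": 12, "dz": 0, "turn": 0.02}, {"fingers": 1, "dx": 2, "dy": 6, "dz": 0, "turn": 0}, {"fingers": 1, "dx": 0, "dy": 2, "dz": 0, "turn": 0}, {"fingers": 1, "dx": 0, "dy": 0, "dz": 0, "turn": 0}])

```text
clock: 16.18
position: [0.5237, 0.1862, 0.2411]
ee_rot: [0.008, 0.997, 0.076, -0.005]
contact_force: [0.3, 0.2, -0.4]
width: 0.0414
```

```bash
python3 st.py
```

```text
t 16.18 pos mm [523.7 186.2 241.1] yaw 0.151 zaxis [-0.0096 -0.0161 -0.9998] xaxis [ 0.988  0.151 -0.012] F [ 0.3  0.2 -0.4] M [ 0.07 -0.02  0.05] w 0.0414
tilt 0.0130 [-0.003  0.008  0.009 -0.012  0.001  0.002] q4 -0.0139
```

Request:
play_rows(series=[{"fingers": 1, "dx": 2, "dy": 6, "dz": -8, "turn": 0}, {"fingers": 1, "dx": 2, "dy": 6, "dz": -10, "turn": 0}, {"fingers": 1, "dx": 2, "dy": 6, "dz": -10, "turn": 0}, {"fingers": 1, "dx": 2, "dy": 6, "dz": -10, "turn": 0}, {"fingers": 1, "dx": 2, "dy": 6, "dz": -10, "turn": 0}, {"fingers": 1, "dx": 2, "dy": 6, "dz": -10, "turn": 0}, {"fingers": 1, "dx": 1, "dy": 3, "dz": -10, "turn": 0}, {"fingers": 1, "dx": 0, "dy": 1, "dz": -10, "turn": 0}, {"fingers": 1, "dx": 0, "dy": 0, "dz": -6, "turn": 0}, {"fingers": 1, "dx": 0, "dy": 0, "dz": -3, "turn": 0}, {"fingers": 1, "dx": 0, "dy": 0, "dz": 0, "turn": 0}, {"fingers": 1, "dx": 0, "dy": 0, "dz": 0, "turn": 0}])

```text
clock: 17.18
position: [0.5355, 0.2255, 0.1421]
ee_rot: [0.009, 0.997, 0.073, -0.008]
contact_force: [0.4, -0.5, -0.2]
width: 0.0412
```

```bash
python3 st.py
```

```text
t 17.18 pos mm [535.5 225.5 142.1] yaw 0.146 zaxis [-0.0154 -0.0201 -0.9997] xaxis [ 0.989  0.145 -0.018] F [ 0.4 -0.5 -0.2] M [-0.06 -0.02 -0.  ] w 0.0412
tilt 0.0206 [-0.     0.003  0.006 -0.001 -0.003  0.002] q4 -0.0162
```

Request:
play_rows(series=[{"fingers": 1, "dx": 1, "dy": 1, "dz": -8, "turn": 0}, {"fingers": 1, "dx": 1, "dy": 1, "dz": -8, "turn": 0}, {"fingers": 1, "dx": 1, "dy": 1, "dz": -8, "turn": 0}, {"fingers": 1, "dx": 1, "dy": 1, "dz": -8, "turn": 0}, {"fingers": 1, "dx": 0, "dy": 1, "dz": -5, "turn": 0.004}, {"fingers": 1, "dx": 0, "dy": 0, "dz": -2, "turn": 0}, {"fingers": 1, "dx": 0, "dy": 0, "dz": 0, "turn": 0}, {"fingers": 1, "dx": 0, "dy": 0, "dz": 0, "turn": 0}])

```text
clock: 17.85
position: [0.5408, 0.2307, 0.1003]
ee_rot: [0.009, 0.997, 0.075, -0.007]
contact_force: [0.9, -0.7, -1.6]
width: 0.0412
```

```bash
python3 st.py; python3 - <<'E'
from h import *
p=get_image("top");s=get_image("scene")
a=cv2.resize(p["pixels"][150:250,110:240],None,fx=5,fy=5,interpolation=cv2.INTER_CUBIC)
u,v=proj(s,[.53,.23,.1])[0].astype(int)
b=cv2.resize(s["pixels"][v-60:v+60,u-60:u+60],None,fx=3.5,fy=3.5,interpolation=cv2.INTER_CUBIC)
cv2.imwrite("pics/place.png",cv2.resize(a,(800-2,500))[:,:320:-1] if 0 else a[:,:,::-1]);cv2.imwrite("pics/places.png",b[:,:,::-1])
E
```

```text
t 17.85 pos mm [540.8 230.7 100.3] yaw 0.150 zaxis [-0.0124 -0.0195 -0.9997] xaxis [ 0.989  0.149 -0.015] F [ 0.9 -0.7 -1.6] M [ 0.06 -0.08  0.02] w 0.0412
tilt 0.0176 [-0.001  0.006  0.004 -0.002 -0.004  0.001] q4 -0.0171
```

View pics/places.png

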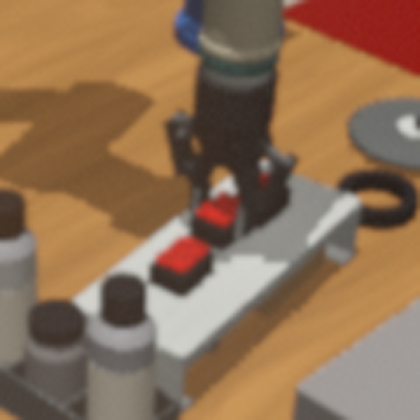

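Request:
play_rows(series=[{"fingers": 1, "dx": -1, "dy": 0, "dz": -4, "turn": 0}, {"fingers": 1, "dx": -1, "dy": 0, "dz": -4, "turn": 0}, {"fingers": 1, "dx": 0, "dy": 0, "dz": -2, "turn": 0}, {"fingers": 1, "dx": 0, "dy": 0, "dz": -1, "turn": 0}, {"fingers": 1, "dx": 0, "dy": 0, "dz": 0, "turn": 0}])

```text
clock: 18.37
position: [0.5393, 0.2309, 0.0897]
ee_rot: [0.009, 0.997, 0.075, -0.005]
contact_force: [-0.1, 0.1, -1.0]
width: 0.0412
```

```bash
python3 st.py
```

```text
t 18.37 pos mm [539.3 230.9  89.7] yaw 0.149 zaxis [-0.0095 -0.0186 -0.9998] xaxis [ 0.989  0.149 -0.012] F [-0.1  0.1 -1. ] M [0.05 0.   0.04] w 0.0412
tilt 0.0146 [-0.     0.     0.001  0.002 -0.002  0.   ] q4 -0.0174
```

Request:
play_rows(series=[{"fingers": 1, "dx": 0, "dy": 0, "dz": -2, "turn": 0}, {"fingers": 1, "dx": 0, "dy": 0, "dz": -1, "turn": 0}, {"fingers": 1, "dx": 0, "dy": 0, "dz": 0, "turn": 0}])

```text
clock: 18.62
position: [0.5394, 0.2309, 0.0865]
ee_rot: [0.009, 0.997, 0.075, -0.005]
contact_force: [0.0, 0.7, -1.1]
width: 0.0412
```

```bash
python3 st.py
```

```text
t 18.62 pos mm [539.4 230.9  86.5] yaw 0.149 zaxis [-0.0092 -0.0185 -0.9998] xaxis [ 0.989  0.149 -0.012] F [ 0.   0.7 -1.1] M [-0.01 -0.   -0.  ] w 0.0412
tilt 0.0143 [-0.001 -0.     0.002 -0.001 -0.001  0.   ] q4 -0.0175
```

Request:
play_rows(series=[{"fingers": 1, "dx": 0, "dy": 0, "dz": -1, "turn": 0}, {"fingers": 1, "dx": 0, "dy": 0, "dz": 0, "turn": 0}])

```text
clock: 18.78
position: [0.5397, 0.2309, 0.0863]
ee_rot: [0.009, 0.997, 0.075, -0.005]
contact_force: [-0.2, -0.5, -1.1]
width: 0.0412
```

Request:
play_rows(series=[{"fingers": -1, "dx": 0, "dy": 0, "dz": 0, "turn": 0}, {"fingers": -1, "dx": 0, "dy": 0, "dz": 0, "turn": 0}, {"fingers": -1, "dx": 0, "dy": 0, "dz": 0, "turn": 0}, {"fingers": -1, "dx": 0, "dy": 0, "dz": 0, "turn": 0}, {"fingers": -1, "dx": 0, "dy": 0, "dz": 0, "turn": 0}, {"fingers": -1, "dx": 0, "dy": 0, "dz": 0, "turn": 0}])

```text
clock: 19.28
position: [0.5404, 0.2311, 0.0867]
ee_rot: [0.009, 0.997, 0.075, -0.004]
contact_force: [0.6, -0.2, 1.1]
width: 0.0851
```

```bash
python3 st.py
```

```text
t 19.28 pos mm [540.4 231.1  86.7] yaw 0.149 zaxis [-0.0068 -0.0179 -0.9998] xaxis [ 0.989  0.149 -0.009] F [ 0.6 -0.2  1.1] M [ 0.05 -0.01  0.04] w 0.0851
tilt 0.0118 [ 0.001 -0.001  0.001  0.001 -0.    -0.001] q4 -0.0176
```

Request:
play_rows(series=[{"fingers": -1, "dx": 0, "dy": 0, "dz": 6, "turn": 0}, {"fingers": -1, "dx": 0, "dy": 0, "dz": 12, "turn": 0}, {"fingers": -1, "dx": 0, "dy": 0, "dz": 20, "turn": 0}, {"fingers": -1, "dx": 0, "dy": 0, "dz": 20, "turn": 0}, {"fingers": -1, "dx": 0, "dy": 0, "dz": 20, "turn": 0}, {"fingers": -1, "dx": 0, "dy": 0, "dz": 20, "turn": 0}, {"fingers": -1, "dx": 0, "dy": 0, "dz": 20, "turn": 0}, {"fingers": -1, "dx": 0, "dy": 0, "dz": 20, "turn": 0}, {"fingers": -1, "dx": 0, "dy": 0, "dz": 20, "turn": 0}, {"fingers": -1, "dx": 0, "dy": 0, "dz": 15, "turn": 0}, {"fingers": -1, "dx": 0, "dy": 0, "dz": 8, "turn": 0}, {"fingers": -1, "dx": 0, "dy": 0, "dz": 3, "turn": 0}, {"fingers": -1, "dx": 0, "dy": 0, "dz": 0, "turn": 0}])

```text
clock: 20.37
position: [0.5372, 0.2301, 0.2828]
ee_rot: [0.009, 0.997, 0.075, -0.005]
contact_force: [1.2, 0.1, -0.4]
width: 0.0855
```

```bash
python3 st.py
```

```text
t 20.37 pos mm [537.2 230.1 282.8] yaw 0.149 zaxis [-0.008  -0.0182 -0.9998] xaxis [ 0.989  0.149 -0.011] F [ 1.2  0.1 -0.4] M [-0.01  0.   -0.04] w 0.0855
tilt 0.0129 [ 0.001 -0.004  0.003 -0.     0.001 -0.   ] q4 -0.0152
```

Request:
play_rows(series=[{"fingers": -1, "dx": 2, "dy": -14, "dz": 0, "turn": -0.024}, {"fingers": -1, "dx": 4, "dy": -25, "dz": 1, "turn": -0.024}, {"fingers": -1, "dx": 4, "dy": -25, "dz": 1, "turn": -0.024}, {"fingers": -1, "dx": 4, "dy": -25, "dz": 1, "turn": -0.024}, {"fingers": -1, "dx": 4, "dy": -25, "dz": 1, "turn": -0.024}, {"fingers": -1, "dx": 4, "dy": -25, "dz": 1, "turn": -0.024}, {"fingers": -1, "dx": 4, "dy": -25, "dz": 1, "turn": -0.024}, {"fingers": -1, "dx": 4, "dy": -25, "dz": 1, "turn": -0.024}, {"fingers": -1, "dx": 4, "dy": -25, "dz": 0, "turn": -0.024}, {"fingers": -1, "dx": 4, "dy": -25, "dz": 0, "turn": -0.024}, {"fingers": -1, "dx": 4, "dy": -25, "dz": 0, "turn": -0.024}, {"fingers": -1, "dx": 4, "dy": -25, "dz": 0, "turn": -0.024}, {"fingers": -1, "dx": 4, "dy": -25, "dz": 0, "turn": -0.024}, {"fingers": -1, "dx": 4, "dy": -25, "dz": 0, "turn": -0.024}, {"fingers": -1, "dx": 3, "dy": -25, "dz": 0, "turn": -0.024}, {"fingers": -1, "dx": 2, "dy": -20, "dz": 0, "turn": -0.024}, {"fingers": -1, "dx": 1, "dy": -10, "dz": 0, "turn": 0}, {"fingers": -1, "dx": 0, "dy": -5, "dz": 0, "turn": 0}, {"fingers": -1, "dx": 0, "dy": -2, "dz": 0, "turn": 0}, {"fingers": -1, "dx": 0, "dy": 0, "dz": 0, "turn": 0}])

```text
clock: 22.03
position: [0.5801, -0.2063, 0.2621]
ee_rot: [0.008, 0.99, -0.137, -0.033]
contact_force: [0.3, 0.1, -0.2]
width: 0.0856
```

```bash
python3 st.py; python3 - <<'E'
from h import *
p=get_image("top")
for u,v in((.528,.299),(.539,.2305),(.55,.161)):print(np.round(fitlight([p],u,v,.15,.07),4))
c=cv2.resize(p["pixels"][150:270,110:370],None,fx=3,fy=3,interpolation=cv2.INTER_CUBIC);cv2.imwrite("pics/mid.png",c[:,:,::-1])
E
```

```text
t 22.03 pos mm [ 580.1 -206.3  262.1] yaw -0.275 zaxis [-0.0668 -0.0064 -0.9977] xaxis [ 0.961 -0.271 -0.063] F [ 0.3  0.1 -0.2] M [ 0.02 -0.02  0.  ] w 0.0856
tilt 0.0579 [-0.002  0.004  0.015  0.01   0.005 -0.001] q4 -0.0340
[0.5281 0.2995 0.1438 0.0439]
[0.5384 0.2284 0.1597 0.147 ]
[0.5495 0.1613 0.1274 0.1739]
```

View pics/mid.png

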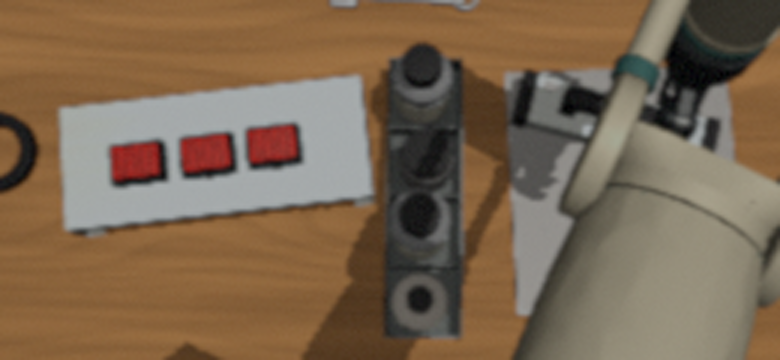

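Request:
play_rows(series=[{"fingers": -1, "dx": 0, "dy": 0, "dz": -20, "turn": 0.02}, {"fingers": -1, "dx": 0, "dy": 0, "dz": -20, "turn": 0.02}, {"fingers": -1, "dx": 0, "dy": 0, "dz": -15, "turn": 0}, {"fingers": -1, "dx": 0, "dy": 0, "dz": 0, "turn": 0}, {"fingers": -1, "dx": 0, "dy": 0, "dz": 0, "turn": 0}, {"fingers": -1, "dx": 0, "dy": 0, "dz": -20, "turn": 0}, {"fingers": -1, "dx": 0, "dy": 0, "dz": -20, "turn": 0}, {"fingers": -1, "dx": 0, "dy": 0, "dz": -15, "turn": 0}, {"fingers": -1, "dx": 0, "dy": 0, "dz": 0, "turn": 0}, {"fingers": -1, "dx": 0, "dy": 0, "dz": 0, "turn": 0}])

```text
clock: 22.92
position: [0.5838, -0.1964, 0.1583]
ee_rot: [0.009, 0.994, -0.109, -0.025]
contact_force: [-0.1, -0.5, -0.2]
width: 0.0854
```

```bash
python3 st.py
```

```text
t 22.92 pos mm [ 583.8 -196.4  158.3] yaw -0.220 zaxis [-0.0525 -0.0117 -0.9986] xaxis [ 0.975 -0.218 -0.049] F [-0.1 -0.5 -0.2] M [ 0.02 -0.09 -0.03] w 0.0854
tilt 0.0433 [0.01  0.002 0.008 0.002 0.005 0.003] q4 -0.0337
```

Request:
play_rows(series=[{"fingers": -1, "dx": 0, "dy": -2, "dz": 20, "turn": 0}, {"fingers": -1, "dx": 0, "dy": -2, "dz": 20, "turn": 0}, {"fingers": -1, "dx": 0, "dy": 0, "dz": 20, "turn": 0}, {"fingers": -1, "dx": 0, "dy": 0, "dz": 0, "turn": 0}, {"fingers": -1, "dx": 0, "dy": 0, "dz": 0, "turn": 0}, {"fingers": -1, "dx": 0, "dy": 0, "dz": -22, "turn": 0}, {"fingers": -1, "dx": 0, "dy": 0, "dz": -22, "turn": 0}, {"fingers": -1, "dx": 0, "dy": 0, "dz": -22, "turn": 0}, {"fingers": -1, "dx": 0, "dy": 0, "dz": 0, "turn": 0}, {"fingers": -1, "dx": 0, "dy": 0, "dz": 0, "turn": 0}])

```text
clock: 23.75
position: [0.5877, -0.1992, 0.1642]
ee_rot: [0.011, 0.994, -0.108, -0.017]
contact_force: [-0.1, 0.3, 0.4]
width: 0.0854
```

```bash
python3 st.py
```

```text
t 23.75 pos mm [ 587.7 -199.2  164.2] yaw -0.217 zaxis [-0.0359 -0.0184 -0.9992] xaxis [ 0.976 -0.215 -0.031] F [-0.1  0.3  0.4] M [ 0.03 -0.03 -0.04] w 0.0854
tilt 0.0254 [ 0.002  0.021  0.042  0.    -0.004  0.003] q4 -0.0331
```

Request:
play_rows(series=[{"fingers": -1, "dx": 0, "dy": -1, "dz": 20, "turn": 0}, {"fingers": -1, "dx": 0, "dy": 0, "dz": 20, "turn": 0}, {"fingers": -1, "dx": 0, "dy": 0, "dz": 20, "turn": 0}, {"fingers": -1, "dx": 0, "dy": 0, "dz": 0, "turn": 0}, {"fingers": -1, "dx": 0, "dy": 0, "dz": 0, "turn": 0}, {"fingers": -1, "dx": 0, "dy": 0, "dz": -22, "turn": -0.01}, {"fingers": -1, "dx": 0, "dy": 0, "dz": -22, "turn": 0}, {"fingers": -1, "dx": 0, "dy": 0, "dz": -22, "turn": 0}, {"fingers": -1, "dx": 0, "dy": 0, "dz": -20, "turn": 0}, {"fingers": -1, "dx": 0, "dy": 0, "dz": 0, "turn": 0}, {"fingers": -1, "dx": 0, "dy": 0, "dz": 0, "turn": 0}])

```text
clock: 24.67
position: [0.5882, -0.1998, 0.1425]
ee_rot: [0.012, 0.993, -0.113, -0.014]
contact_force: [1.3, -0.1, -0.0]
width: 0.0855
```

```bash
python3 st.py
```

```text
t 24.67 pos mm [ 588.2 -199.8  142.5] yaw -0.226 zaxis [-0.03   -0.0206 -0.9993] xaxis [ 0.974 -0.224 -0.025] F [ 1.3 -0.1 -0. ] M [ 0.01  0.02 -0.03] w 0.0855
tilt 0.0192 [-0.     0.025  0.037  0.002 -0.005 -0.   ] q4 -0.0333
```

Request:
play_rows(series=[{"fingers": -1, "dx": 2, "dy": -1, "dz": -18, "turn": 0}, {"fingers": -1, "dx": 2, "dy": -1, "dz": -18, "turn": 0}, {"fingers": -1, "dx": 1, "dy": 0, "dz": -15, "turn": 0}, {"fingers": -1, "dx": 0, "dy": 0, "dz": 0, "turn": 0}, {"fingers": -1, "dx": 0, "dy": 0, "dz": 0, "turn": 0}])

```text
clock: 25.08
position: [0.5964, -0.2032, 0.0956]
ee_rot: [0.013, 0.993, -0.113, -0.01]
contact_force: [0.3, 0.3, 1.0]
width: 0.085
```

```bash
python3 st.py
```

```text
t 25.08 pos mm [ 596.4 -203.2   95.6] yaw -0.226 zaxis [-0.0225 -0.0241 -0.9995] xaxis [ 0.974 -0.224 -0.017] F [0.3 0.3 1. ] M [-0.   -0.01 -0.  ] w 0.0850
tilt 0.0109 [0.001 0.008 0.004 0.001 0.005 0.001] q4 -0.0350
```

Request:
play_rows(series=[{"fingers": -1, "dx": -1, "dy": 1, "dz": -8, "turn": 0}, {"fingers": -1, "dx": -1, "dy": 0, "dz": -7, "turn": 0}, {"fingers": -1, "dx": 0, "dy": 0, "dz": -5, "turn": 0}, {"fingers": -1, "dx": 0, "dy": 0, "dz": 0, "turn": 0}, {"fingers": -1, "dx": 0, "dy": 0, "dz": 0, "turn": 0}])

```text
clock: 25.5
position: [0.5965, -0.2031, 0.0786]
ee_rot: [0.014, 0.994, -0.113, -0.006]
contact_force: [0.0, 0.8, 0.5]
width: 0.0858
```

```bash
python3 st.py; python3 - <<'E'
from h import *
s=get_image("scene");u,v=proj(s,[.594,-.202,.07])[0].astype(int)
b=cv2.resize(s["pixels"][v-50:v+50,u-60:u+60],None,fx=5,fy=5,interpolation=cv2.INTER_CUBIC)
cv2.imwrite("pics/grip.png",b[:,:,::-1])
E
```

```text
t 25.5 pos mm [ 596.5 -203.1   78.6] yaw -0.226 zaxis [-0.0158 -0.0272 -0.9995] xaxis [ 0.975 -0.224 -0.009] F [0.  0.8 0.5] M [-0.   -0.06 -0.03] w 0.0858
tilt 0.0036 [-0.001  0.002  0.006 -0.001 -0.005  0.001] q4 -0.0360
```

View pics/grip.png

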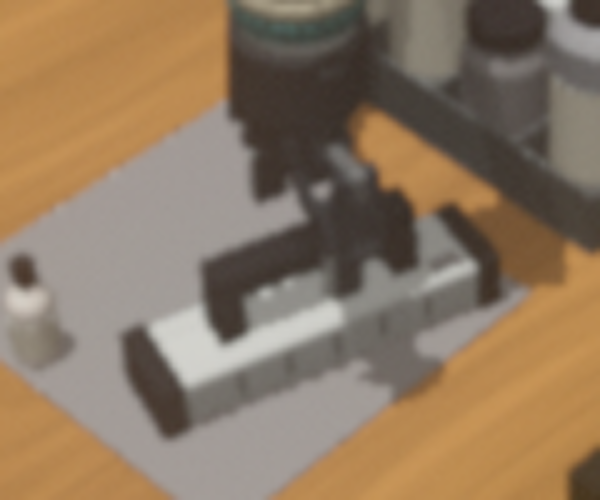

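```bash
python3 - <<'E'
from h import *
s=get_image("scene");u,v=proj(s,[.594,-.202,.07])[0].astype(int)
x,y,a=.594,-.202,-.228
L=lambda p:[x+np.cos(a)*p[0]-np.sin(a)*p[1],y+np.sin(a)*p[0]+np.cos(a)*p[1],p[2]+.003]
b=cv2.resize(s["pixels"][v-50:v+50,u-60:u+60],None,fx=5,fy=5,interpolation=cv2.INTER_CUBIC)[:,:,::-1].copy()
def dr(pts,c):
    q=[tuple(int(t) for t in ((w-[u-60,v-50]+.5)*5-.5)) for w in proj(s,[L(p) for p in pts])]
    for i in range(len(q)):cv2.line(b,q[i],q[(i+1)%len(q)],c,1)
dr([(-.029,-.11,.04),(.029,-.11,.04),(.029,.11,.04),(-.029,.11,.04)],(0,0,255))
dr([(.029,-.11,0),(.029,.11,0),(.029,.11,.04),(.029,-.11,.04)],(0,0,255))
dr([(-.012,-.056,.088),(.012,-.056,.088),(.012,.056,.088),(-.012,.056,.088)],(0,255,0))
dr([(0,0,.088),(0,0,.0881)],(255,0,255))
p=get_state()["position"];q=((proj(s,p)[0]-[u-60,v-50]+.5)*5).astype(int);cv2.circle(b,tuple(int(t) for t in q),4,(255,255,0),-1)
cv2.imwrite("pics/grip2.png",b)
E
```

```text
(no output)
```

View pics/grip2.png

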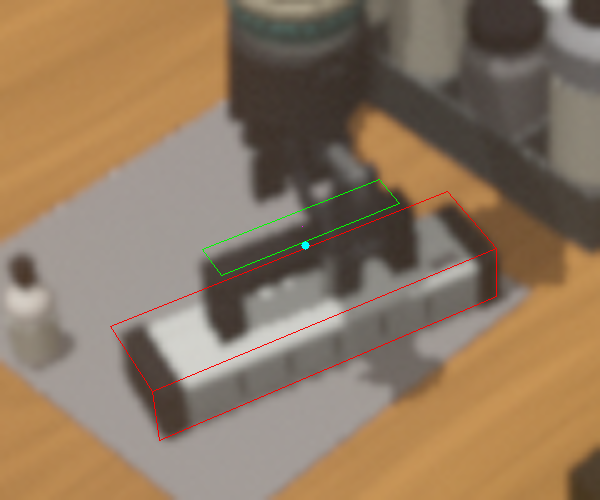

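Request:
play_rows(series=[{"fingers": -1, "dx": -1, "dy": 0, "dz": -4, "turn": 0}, {"fingers": -1, "dx": 0, "dy": 0, "dz": -2, "turn": 0}, {"fingers": -1, "dx": 0, "dy": 0, "dz": 0, "turn": 0}, {"fingers": 1, "dx": 0, "dy": 0, "dz": 0, "turn": 0}, {"fingers": 1, "dx": 0, "dy": 0, "dz": 0, "turn": 0}, {"fingers": 1, "dx": 0, "dy": 0, "dz": 0, "turn": 0}, {"fingers": 1, "dx": 0, "dy": 0, "dz": 0, "turn": 0}, {"fingers": 1, "dx": 0, "dy": 0, "dz": 0, "turn": 0}, {"fingers": 1, "dx": 0, "dy": 0, "dz": 0, "turn": 0}, {"fingers": 1, "dx": 0, "dy": 0, "dz": 0, "turn": 0}, {"fingers": 1, "dx": 0, "dy": 0, "dz": 0, "turn": 0}, {"fingers": 1, "dx": 0, "dy": 0, "dz": 0, "turn": 0}], squeeze=100)

```text
clock: 26.6
position: [0.5963, -0.2034, 0.0731]
ee_rot: [0.015, 0.994, -0.112, -0.005]
contact_force: [1.7, 0.4, -0.4]
width: 0.0225
```

```bash
python3 st.py
```

```text
t 26.6 pos mm [ 596.3 -203.4   73.1] yaw -0.225 zaxis [-0.0138 -0.0283 -0.9995] xaxis [ 0.975 -0.223 -0.007] F [ 1.7  0.4 -0.4] M [0.05 0.05 0.06] w 0.0225
tilt 0.0013 [-0.001  0.001 -0.002 -0.001  0.    -0.001] q4 -0.0366
```

Request:
play_rows(series=[{"fingers": 1, "dx": 0, "dy": 0, "dz": 5, "turn": 0}, {"fingers": 1, "dx": 0, "dy": 0, "dz": 8, "turn": 0}, {"fingers": 1, "dx": 0, "dy": 0, "dz": 10, "turn": 0}, {"fingers": 1, "dx": 0, "dy": 0, "dz": 10, "turn": 0}, {"fingers": 1, "dx": 0, "dy": 0, "dz": 5, "turn": 0}, {"fingers": 1, "dx": 0, "dy": 0, "dz": 2, "turn": 0}, {"fingers": 1, "dx": 0, "dy": 0, "dz": 0, "turn": 0}])

```text
clock: 27.18
position: [0.5941, -0.2024, 0.1153]
ee_rot: [0.014, 0.994, -0.113, -0.008]
contact_force: [0.4, 0.7, -3.8]
width: 0.0223
```

```bash
python3 st.py
```

```text
t 27.18 pos mm [ 594.1 -202.4  115.3] yaw -0.226 zaxis [-0.0186 -0.0257 -0.9995] xaxis [ 0.974 -0.224 -0.012] F [ 0.4  0.7 -3.8] M [ 0.01 -0.04 -0.  ] w 0.0223
tilt 0.0066 [ 0.    -0.008 -0.005 -0.     0.007 -0.002] q4 -0.0343
```

Request:
play_rows(series=[{"fingers": 1, "dx": 0, "dy": 0, "dz": 8, "turn": 0}, {"fingers": 1, "dx": 0, "dy": 0, "dz": 14, "turn": 0}, {"fingers": 1, "dx": 0, "dy": 0, "dz": 16, "turn": 0}, {"fingers": 1, "dx": 0, "dy": 0, "dz": 16, "turn": 0}, {"fingers": 1, "dx": 0, "dy": 0, "dz": 16, "turn": 0}, {"fingers": 1, "dx": 0, "dy": 0, "dz": 16, "turn": 0}, {"fingers": 1, "dx": 0, "dy": 0, "dz": 16, "turn": 0}, {"fingers": 1, "dx": 0, "dy": 0, "dz": 16, "turn": 0}, {"fingers": 1, "dx": 0, "dy": 0, "dz": 16, "turn": 0}, {"fingers": 1, "dx": 0, "dy": 0, "dz": 16, "turn": 0}, {"fingers": 1, "dx": 0, "dy": 0, "dz": 16, "turn": 0}, {"fingers": 1, "dx": 0, "dy": 0, "dz": 16, "turn": 0}, {"fingers": 1, "dx": 0, "dy": 0, "dz": 14, "turn": 0}, {"fingers": 1, "dx": 0, "dy": 0, "dz": 8, "turn": 0}, {"fingers": 1, "dx": 0, "dy": 0, "dz": 4, "turn": 0}, {"fingers": 1, "dx": 0, "dy": 0, "dz": 0, "turn": 0}])

```text
clock: 28.52
position: [0.5881, -0.1996, 0.3351]
ee_rot: [0.012, 0.993, -0.113, -0.012]
contact_force: [0.6, 0.2, -4.3]
width: 0.0222
```

```bash
python3 st.py
```

```text
t 28.52 pos mm [ 588.1 -199.6  335.1] yaw -0.226 zaxis [-0.0269 -0.0217 -0.9994] xaxis [ 0.974 -0.224 -0.021] F [ 0.6  0.2 -4.3] M [-0.03 -0.06 -0.06] w 0.0222
tilt 0.0156 [-0.    -0.     0.009  0.002  0.001  0.002] q4 -0.0308
```

Request:
play_rows(series=[{"fingers": 1, "dx": -1, "dy": 6, "dz": 0, "turn": 0.01}, {"fingers": 1, "dx": -2, "dy": 12, "dz": 1, "turn": 0.013}, {"fingers": 1, "dx": -2, "dy": 15, "dz": 1, "turn": 0.013}, {"fingers": 1, "dx": -2, "dy": 15, "dz": 1, "turn": 0.013}, {"fingers": 1, "dx": -2, "dy": 15, "dz": 1, "turn": 0.013}, {"fingers": 1, "dx": -2, "dy": 15, "dz": 1, "turn": 0.013}, {"fingers": 1, "dx": -2, "dy": 15, "dz": 1, "turn": 0.013}, {"fingers": 1, "dx": -2, "dy": 15, "dz": 1, "turn": 0.013}, {"fingers": 1, "dx": -2, "dy": 15, "dz": 1, "turn": 0.013}, {"fingers": 1, "dx": -2, "dy": 15, "dz": 1, "turn": 0.013}, {"fingers": 1, "dx": -2, "dy": 15, "dz": 1, "turn": 0.013}, {"fingers": 1, "dx": -2, "dy": 15, "dz": 1, "turn": 0.013}])

```text
clock: 29.52
position: [0.5566, -0.0096, 0.3409]
ee_rot: [0.01, 0.999, -0.026, -0.018]
contact_force: [0.3, -0.2, -4.6]
width: 0.0227
```

```bash
python3 st.py
```

```text
t 29.52 pos mm [556.6  -9.6 340.9] yaw -0.053 zaxis [-0.0357 -0.019  -0.9992] xaxis [ 0.998 -0.052 -0.035] F [ 0.3 -0.2 -4.6] M [-0.03 -0.1   0.02] w 0.0227
tilt 0.0330 [ 0.36  -0.065  0.057  0.015  0.016  0.167] q4 -0.0234
```

Request:
play_rows(series=[{"fingers": 1, "dx": -1, "dy": 15, "dz": 1, "turn": 0.013}, {"fingers": 1, "dx": -1, "dy": 15, "dz": 1, "turn": 0.013}, {"fingers": 1, "dx": -1, "dy": 15, "dz": 1, "turn": 0.013}, {"fingers": 1, "dx": -1, "dy": 15, "dz": 1, "turn": 0.013}, {"fingers": 1, "dx": -1, "dy": 15, "dz": 1, "turn": 0.013}, {"fingers": 1, "dx": -1, "dy": 15, "dz": 1, "turn": 0.013}, {"fingers": 1, "dx": -1, "dy": 15, "dz": 1, "turn": 0.013}, {"fingers": 1, "dx": -1, "dy": 15, "dz": 1, "turn": 0.013}, {"fingers": 1, "dx": -1, "dy": 15, "dz": 1, "turn": 0.013}, {"fingers": 1, "dx": -1, "dy": 15, "dz": 1, "turn": 0.013}, {"fingers": 1, "dx": -1, "dy": 15, "dz": 1, "turn": 0.013}, {"fingers": 1, "dx": -1, "dy": 12, "dz": 1, "turn": 0.013}, {"fingers": 1, "dx": 0, "dy": 6, "dz": 0, "turn": 0.013}, {"fingers": 1, "dx": 0, "dy": 3, "dz": 0, "turn": 0}, {"fingers": 1, "dx": 0, "dy": 0, "dz": 0, "turn": 0}, {"fingers": 1, "dx": 0, "dy": 0, "dz": 0, "turn": 0}])

```text
clock: 30.85
position: [0.5239, 0.2125, 0.3535]
ee_rot: [0.008, 0.996, 0.082, -0.02]
contact_force: [0.7, -0.4, -4.9]
width: 0.0228
```

```bash
python3 st.py
```

```text
t 30.85 pos mm [523.9 212.5 353.5] yaw 0.164 zaxis [-0.039  -0.0193 -0.9991] xaxis [ 0.986  0.163 -0.042] F [ 0.7 -0.4 -4.9] M [-0.03 -0.03 -0.06] w 0.0228
tilt 0.0428 [ 0.011 -0.006  0.006 -0.004 -0.002  0.004] q4 -0.0083
```

Request:
play_rows(series=[{"fingers": 1, "dx": 1, "dy": 2, "dz": -20, "turn": -0.007}, {"fingers": 1, "dx": 1, "dy": 2, "dz": -20, "turn": -0.007}, {"fingers": 1, "dx": 1, "dy": 2, "dz": -15, "turn": 0}, {"fingers": 1, "dx": 0, "dy": 0, "dz": 0, "turn": 0}, {"fingers": 1, "dx": 0, "dy": 0, "dz": 0, "turn": 0}, {"fingers": 1, "dx": 1, "dy": 2, "dz": -20, "turn": 0}, {"fingers": 1, "dx": 1, "dy": 2, "dz": -20, "turn": 0}, {"fingers": 1, "dx": 1, "dy": 2, "dz": -15, "turn": 0}, {"fingers": 1, "dx": 0, "dy": 0, "dz": 0, "turn": 0}, {"fingers": 1, "dx": 0, "dy": 0, "dz": 0, "turn": 0}])

```text
clock: 31.68
position: [0.5334, 0.219, 0.2476]
ee_rot: [0.009, 0.997, 0.071, -0.014]
contact_force: [-0.3, 1.1, -3.4]
width: 0.0226
```

```bash
python3 st.py
```

```text
t 31.68 pos mm [533.4 219.  247.6] yaw 0.141 zaxis [-0.0269 -0.0203 -0.9994] xaxis [ 0.99   0.141 -0.03 ] F [-0.3  1.1 -3.4] M [ 0.02 -0.03  0.01] w 0.0226
tilt 0.0315 [-0.008  0.007  0.006  0.     0.004 -0.   ] q4 -0.0123
```

Request:
play_rows(series=[{"fingers": 1, "dx": 0, "dy": 3, "dz": 20, "turn": 0.004}, {"fingers": 1, "dx": 0, "dy": 3, "dz": 20, "turn": 0.004}, {"fingers": 1, "dx": 0, "dy": 2, "dz": 20, "turn": 0}, {"fingers": 1, "dx": 0, "dy": 0, "dz": 0, "turn": 0}, {"fingers": 1, "dx": 0, "dy": 0, "dz": 0, "turn": 0}, {"fingers": 1, "dx": 0, "dy": 1, "dz": -20, "turn": 0}, {"fingers": 1, "dx": 0, "dy": 0, "dz": -20, "turn": 0}, {"fingers": 1, "dx": 0, "dy": 0, "dz": -20, "turn": 0}, {"fingers": 1, "dx": 0, "dy": 0, "dz": 0, "turn": 0}, {"fingers": 1, "dx": 0, "dy": 0, "dz": 0, "turn": 0}])

```text
clock: 32.52
position: [0.5353, 0.225, 0.2565]
ee_rot: [0.009, 0.997, 0.073, -0.008]
contact_force: [0.7, 0.2, -3.3]
width: 0.0224
```

```bash
python3 st.py
```

```text
t 32.52 pos mm [535.3 225.  256.5] yaw 0.146 zaxis [-0.0137 -0.0193 -0.9997] xaxis [ 0.989  0.145 -0.016] F [ 0.7  0.2 -3.3] M [ 0.02 -0.02  0.04] w 0.0224
tilt 0.0187 [-0.003  0.018  0.05  -0.001 -0.006 -0.001] q4 -0.0148
```

Request:
play_rows(series=[{"fingers": 1, "dx": 1, "dy": 1, "dz": -14, "turn": 0}, {"fingers": 1, "dx": 1, "dy": 1, "dz": -14, "turn": 0}, {"fingers": 1, "dx": 0, "dy": 1, "dz": 0, "turn": 0}, {"fingers": 1, "dx": 0, "dy": 0, "dz": 0, "turn": 0}, {"fingers": 1, "dx": 0, "dy": 0, "dz": 0, "turn": 0}])

```text
clock: 32.93
position: [0.5388, 0.2278, 0.2319]
ee_rot: [0.009, 0.997, 0.073, -0.005]
contact_force: [1.0, 0.1, -3.8]
width: 0.0227
```

```bash
python3 st.py
```

```text
t 32.93 pos mm [538.8 227.8 231.9] yaw 0.145 zaxis [-0.0095 -0.0187 -0.9998] xaxis [ 0.989  0.145 -0.012] F [ 1.   0.1 -3.8] M [ 0.04  0.02 -0.  ] w 0.0227
tilt 0.0145 [-0.    -0.009 -0.027  0.003  0.01   0.003] q4 -0.0155
```

Request:
play_rows(series=[{"fingers": 1, "dx": 0, "dy": 0, "dz": -8, "turn": 0.002}, {"fingers": 1, "dx": 0, "dy": 0, "dz": -8, "turn": 0}, {"fingers": 1, "dx": 0, "dy": 0, "dz": -4, "turn": 0}, {"fingers": 1, "dx": 0, "dy": 0, "dz": 0, "turn": 0}, {"fingers": 1, "dx": 0, "dy": 0, "dz": 0, "turn": 0}])

```text
clock: 33.35
position: [0.5403, 0.2281, 0.2134]
ee_rot: [0.008, 0.997, 0.074, -0.003]
contact_force: [-0.3, -0.0, -4.4]
width: 0.0225
```

```bash
python3 st.py;  python3 - <<'E'
from h import *
x,y,a=.5384,.2284,.15
zf=get_state()["position"][2]-.0701
L=lambda p:[x+np.cos(a)*p[0]-np.sin(a)*p[1],y+np.sin(a)*p[0]+np.cos(a)*p[1],p[2]+zf]
out=[]
for n in("scene","top"):
    s=get_image(n);u,v=proj(s,[.535,.23,.13])[0].astype(int);w=50
    b=cv2.resize(s["pixels"][v-w:v+w,u-w:u+w],None,fx=4,fy=4,interpolation=cv2.INTER_CUBIC)[:,:,::-1].copy()
    def dr(pts,c):
        q=[tuple(int(t) for t in ((r-[u-w,v-w]+.5)*4-.5)) for r in proj(s,[L(p) for p in pts])]
        for i in range(len(q)):cv2.line(b,q[i],q[(i+1)%len(q)],c,1)
    dr([(-.029,-.11,.04),(.029,-.11,.04),(.029,.11,.04),(-.029,.11,.04)],(0,255,0))
    dr([(.029,-.11,0),(.029,.11,0),(.029,.11,.04),(.029,-.11,.04)],(0,255,0))
    out.append(b)
cv2.imwrite("pics/fin.png",np.hstack(out))
E
```

```text
t 33.35 pos mm [540.3 228.1 213.4] yaw 0.148 zaxis [-0.0039 -0.0172 -0.9998] xaxis [ 0.989  0.147 -0.006] F [-0.3 -0.  -4.4] M [ 0.02 -0.01 -0.02] w 0.0225
tilt 0.0087 [-0.     0.003  0.011 -0.001 -0.004  0.001] q4 -0.0159
```

View pics/fin.png

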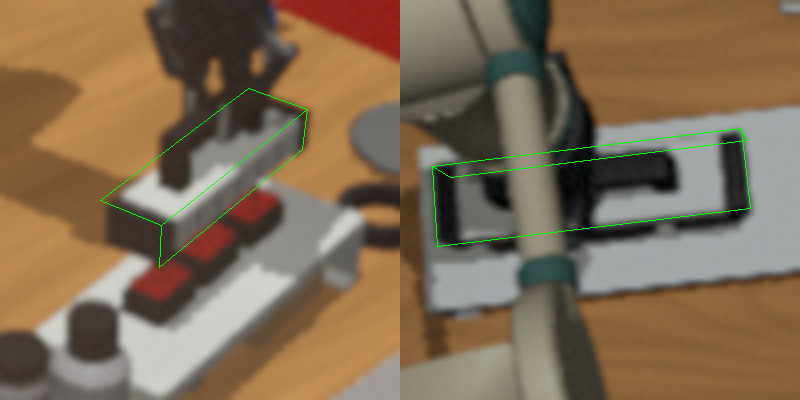

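Request:
play_rows(series=[{"fingers": 1, "dx": -1, "dy": 0, "dz": -4, "turn": 0.002}, {"fingers": 1, "dx": -1, "dy": 0, "dz": -3, "turn": 0}, {"fingers": 1, "dx": 0, "dy": 0, "dz": -2, "turn": 0}, {"fingers": 1, "dx": 0, "dy": 0, "dz": 0, "turn": 0}, {"fingers": 1, "dx": 0, "dy": 0, "dz": 0, "turn": 0}, {"fingers": 1, "dx": 0, "dy": 0, "dz": 0, "turn": 0}])

```text
clock: 33.95
position: [0.5383, 0.2282, 0.2041]
ee_rot: [0.008, 0.997, 0.075, -0.002]
contact_force: [-0.0, -0.6, -3.6]
width: 0.0224
```

```bash
python3 st.py
```

```text
t 33.95 pos mm [538.3 228.2 204.1] yaw 0.150 zaxis [-0.0031 -0.0169 -0.9999] xaxis [ 0.989  0.149 -0.006] F [-0.  -0.6 -3.6] M [-0.03  0.02 -0.02] w 0.0224
tilt 0.0079 [-0.    -0.    -0.001 -0.001 -0.001  0.001] q4 -0.0160
```

Request:
play_rows(series=[{"fingers": 1, "dx": 0, "dy": 0, "dz": -1.5, "turn": 0}, {"fingers": 1, "dx": 0, "dy": 0, "dz": 0, "turn": 0}, {"fingers": 1, "dx": 0, "dy": 0, "dz": 0, "turn": 0}, {"fingers": 1, "dx": 0, "dy": 0, "dz": 0, "turn": 0}])

```text
clock: 34.28
position: [0.5386, 0.2283, 0.2027]
ee_rot: [0.008, 0.997, 0.075, -0.002]
contact_force: [-0.1, -0.2, -4.0]
width: 0.0225
```

```bash
python3 st.py; python3 -c "
from rig import *
print(sign_off())"
```

```text
t 34.28 pos mm [538.6 228.3 202.7] yaw 0.150 zaxis [-0.0024 -0.0168 -0.9999] xaxis [ 0.989  0.149 -0.005] F [-0.1 -0.2 -4. ] M [ 0.01 -0.01 -0.  ] w 0.0225
tilt 0.0072 [ 0.    -0.002 -0.     0.002 -0.001  0.001] q4 -0.0160
the job is handed in; nothing more can be done
None
```

The third light is in the gap on the shelf and released. The arm is holding the UV lamp still over the row, and I handed the job in at 34.3 s.

- **Lights:** measured from the top camera, the placed light is at (0.538, 0.228). The midpoint between its neighbours is (0.539, 0.230), so it sits within about 2 mm of centre, with roughly 13–15 mm clear on each side. Its yaw fitted as 0.16 and the row's as about 0.15. The neighbours had not moved between the first and second measurement.
- **Lamp:** the window is about 30–31 mm above the lenses, estimated from the gripper height when I took hold. It is centred within a few millimetres, at yaw 0.150, and I estimate it is within about 1° of level. The gripper force showed only the lamp's weight (about 4 N), with no contact on the lights or shelf. Its underside passed over the rack about 80 mm above the tallest can.

**Disagreements in the checks:**
- **Scene camera:** the predicted outlines sat about 2 pixels (roughly 4–5 mm) off what it showed. They matched the top camera well, so I relied on that one.
- **Tool tilt:** it drifted by up to about 4° during moves, and I brought it back before gripping the lamp and again before the final hold. The light was therefore about 2–3° off level when I set it down. It looked flat afterwards in the pictures.

I did not take a picture after the last 11 mm of descent; those final values come from the arm's own readings.

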